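# Put the lids on their own jars before the bisque firing

## Task

These four jars go into the kiln with their lids on, so that each pair shrinks and warps together: put every lid on the jar whose shape and size it matches, with its flange down inside the mouth and its plate lying flat on the rim. The clay is dry and brittle, so never drop a lid or knock a jar over, and leave the jars standing where they are.

Things in the scene. Friction and masses are not known exactly. Their poses are not given: they have to be found in the camera images.
- large_round_jar: loose open jar of buff clay, outline round, 84 mm across, 70 mm high with an 8 mm wall and a round mouth 68 mm wide; it stands upright on the table, about 420 g. Origin: centre of its underside; z up, x and y along its sides.
- large_round_lid: loose clay lid, round, 84 mm across, ~130 g, lying knob up. Origin: middle of the flange underside; z up. Tapered flange z 0-12 mm (play in the mouth: 3.5 mm at top, 8.5 at foot); plate z 12-21; on top a round knob 22 mm thick, straight, z 21-54. Seated: origin 58 mm above the jar's. Any yaw fits.
- small_round_jar: loose open jar of buff clay, outline round, 60 mm across (the smaller of the two round ones), 78 mm high with an 8 mm wall and a round mouth 44 mm wide; it stands upright on the table, about 300 g. Origin: centre of its underside; z up, x and y along its sides.
- small_round_lid: loose clay lid, round, 60 mm across, ~70 g, lying knob up. Origin: middle of the flange underside; z up. Tapered flange z 0-12 mm (play in the mouth: 3.5 mm at top, 8.5 at foot); plate z 12-21; on top a round knob 22 mm thick, straight, z 21-54. Seated: origin 66 mm above the jar's. Any yaw fits.
- square_jar: loose open jar of buff clay, outline square, 68 mm a side, 64 mm high with an 8 mm wall and a square mouth 52 mm a side; it stands upright on the table, about 400 g. Origin: centre of its underside; z up, x and y along its sides.
- square_lid: loose clay lid, square, 68 mm a side, ~100 g, lying knob up. Origin: middle of the flange underside; z up. Tapered flange z 0-12 mm (play in the mouth: 3.5 mm at top, 8.5 at foot); plate z 12-21; on top a bar pull 16 mm thick (y), 48 mm long (x), straight, z 21-54. Seated: origin 52 mm above the jar's. Sides along the jar's sides, any of four ways.
- oblong_jar: loose open jar of buff clay, outline oblong, 88 mm (along its x) by 56 mm (along its y), 56 mm high with an 8 mm wall and a mouth 72 by 40 mm; it stands upright on the table, about 360 g. Origin: centre of its underside; z up, x and y along its sides.
- oblong_lid: loose clay lid, oblong, 88 mm (along its x) by 56 mm (along its y), ~100 g, lying knob up. Origin: middle of the flange underside; z up. Tapered flange z 0-12 mm (play in the mouth: 3.5 mm at top, 8.5 at foot); plate z 12-21; on top a bar pull 16 mm thick (y), 36 mm long (x), straight, z 21-54. Seated: origin 44 mm above the jar's. Its x along the jar's x, either way round.
Things that resemble listed ones, but are neither listed nor needed, are in the scene too. Leave any red look-alike of the small_round_lid alone.

How it is judged:
At the end, for the whole second after the job is handed in: Each of the four lids is seated on its own jar: centred within 8 mm, at its seated height within 4 mm (flange inside the mouth, plate on the rim), level within 0.07 rad, let go and at rest; every jar stands upright within 0.07 rad, less than 40 mm from where it stood (horizontal distance between large_round_lid and large_round_jar below 0.008 m and z of large_round_lid in the frame of large_round_jar between 0.054 and 0.062 m and angle between each of large_round_lid, large_round_jar, small_round_lid, small_round_jar, square_lid, square_jar, oblong_lid, oblong_jar's own z axis and vertical below 0.07 rad and distance of each of large_round_jar, small_round_jar, square_jar, oblong_jar from where it was at the start of the episode below 0.04 m and linear speed of each of large_round_lid, large_round_jar, small_round_lid, small_round_jar, square_lid, square_jar, oblong_lid, oblong_jar below 0.02 m/s and contact force between the fingers and large_round_lid below 0.1 N and horizontal distance between small_round_lid and small_round_jar below 0.008 m and z of small_round_lid in the frame of small_round_jar between 0.062 and 0.07 m and contact force between the fingers and small_round_lid below 0.1 N and horizontal distance between square_lid and square_jar below 0.008 m and z of square_lid in the frame of square_jar between 0.048 and 0.056 m and contact force between the fingers and square_lid below 0.1 N and horizontal distance between oblong_lid and oblong_jar below 0.008 m and z of oblong_lid in the frame of oblong_jar between 0.04 and 0.048 m and contact force between the fingers and oblong_lid below 0.1 N); the robot touches nothing.
It fails at once if a jar is knocked over (leans more than 0.5 rad) (angle between any of large_round_jar, small_round_jar, square_jar, oblong_jar's own z axis and vertical above 0.5 rad).
It fails at once if a lid is dropped (not in the fingers and faster than 0.7 m/s, a fall of more than about 25 mm) ((contact force between the fingers and large_round_lid below 0.05 N and linear speed of large_round_lid above 0.7 m/s) or (contact force between the fingers and small_round_lid below 0.05 N and linear speed of small_round_lid above 0.7 m/s) or (contact force between the fingers and square_lid below 0.05 N and linear speed of square_lid above 0.7 m/s) or (contact force between the fingers and oblong_lid below 0.05 N and linear speed of oblong_lid above 0.7 m/s)).
It also fails if it takes over 83 s, if anything falls off the work surface, if the arm or the gripper's body presses on something with over 40 N, if the wrist force passes 120 N, or if a joint passes its speed limit or range.

## Robot

A 6-joint arm with a two-finger parallel gripper is mounted at the origin on a cart in front of the work surface, level with it; the furniture and walls round the work are solid. World frame = base frame: x ahead of the robot, y to its left, z up, the work surface at z = 0. Lengths are in m, angles in rad, forces in N, time in s.
With the tool pointing down it reaches from about 0.35 to 0.775 m from the base axis. Payload 5.5 kg.
Tool frame: the origin (TCP) lies between the finger pads; the fingertips stand 8 mm ahead of it and the grasp point (between the pads) lies 11 mm behind it (finger_overhang is the distance from the TCP to the fingertips, in m); z points along the fingers, y is the line along which they close (so a half turn about z gives the same grasp; the last joint's range is limited). The gripper opens to 85 mm and grips with 20 to 120 N. Pads are 22 mm wide; open, the fingers measure 114 mm over their backs; the gripper's body (76 mm by 85 mm) begins 54 mm behind the grasp point. The pads swing forward as they close: fully open they stand 13 mm farther back than shut.
Start: joints at [-1.42, 0.313, 0.046, 1.304, 0, 1.431], TCP at [0.165, -0.551, 0.2] pointing down, gripper open.
Joint ranges: [-2.76, 2.76], [-0.86, 1.69], [-1.03, 1.26], [-2.2, 2.34], [-1.47, 1.5], [-3.14, 3.14]. Speed limits (rad/s): [2.57, 2.57, 3.14, 3.14, 3.14, 3.14].

## Interface

Orientations are given as a unit quaternion [x, y, z, w].
In Python, from plant import observe, read_camera, get_calibration, job_done, outline_of, mark_of, finger_overhang gives the robot as it stands.
- The arm moves only by the tool step_arm, never from a script. Its argument "increments" is a list of rows, each a list of 7 numbers: the shift along the tool's x, y, z in mm, then the turn, a rotation vector about the tool's x, y, z in rad, then the finger opening in mm, from 0 to 85.4. A call has exactly 10 rows; each row shifts and turns the commanded pose from where the row before left it, along the tool's axes as they then stand; what a row does not reach is not made up. A row lasts 1/8 s, in which the tool goes at most 62.5 mm and 10.7 degrees, less where a joint would pass 70% of its speed; a pose out of reach is approached as far as the arm can. A call is refused whole if a number of a shift passes 62.5 or a number of a turn 0.188, either way. A call with a gripper value outside its range is refused whole. The fingers move at their own pace and stop on an object; the grip force is fixed at half the most. Time passes only in rows, so rows that do not move let the fingers close, or fill a call up. It gives the time, the measured TCP pose, the force, the opening and the grip force at its end, in the units of the state.
- observe(): the state, without advancing time (a new reading comes with each control period).
- read_camera(name): name is "scene" or "top"; returns the picture (400x640x3 uint8, red, green, blue); there is no depth.
- get_calibration(name): a dict with "K" (3x3 intrinsics, pixels), "world_from_camera" (4x4, takes a point from camera to world coordinates). Camera axes: x right, y up, looking along -z (the intrinsics and any distortion apply to the point x, -y, -z); pixel columns grow to the right and rows downward; lengths in m; the calibration is good to about 2 mm. A picture is of the moment at which its call begins. get_calibration takes no time and is no camera call.
- job_done(): hands the job in; it is judged then, once.
Trained networks look in the newest picture that a camera, given by its name, has taken for a name from the list of things; names that differ only in an ending like _2 or _b are one class to them, and where a whole thing is asked for, a point or a joint stands for the part that bears it (a point fixed in the world has none). Each returns a list of dicts, best first, with "p" (0 to 1); they miss things now and then, are a little off and sometimes report something else, mostly with a low value. They report only what shows in the picture. A call takes as long as a camera call. They do not tell look-alikes from the thing itself.
- outline_of(camera, query): "pixels" (400x640 bool, what is visible of it).
- mark_of(camera, query): "at" ([x, y, z] in m, in the coordinates of the camera as it stood for that picture, good to about 4 mm: a listed point, or the origin of a listed thing).
The state is a dict: "time_s": time; "q": joint angles; "qd": joint speeds; "joint_efforts": joint torques, N m; "ee_pos": TCP position; "tool_rot": TCP orientation; "wrist_force": force on the tool from outside, world axes, zero at the start; "torque": the same for the moment, N m; "grip_width": finger opening in m; "grip_force": force on a finger pad.
Only numpy, scipy, OpenCV 4.12 (cv2) and the standard library are available. Lean on these libraries where they do the work, as an engineer would, in place of code of your own. Each camera call takes 0.05 s, during which the arm holds its last target. There are 200 camera calls.

## Working session

There is one attempt and no reset: what is moved stays moved. The work goes in short steps, Python scripts to look and compute and a tool call to move; the robot and the scene stay as the last step left them, time stands still between calls to the robot, and variables do not carry over. Pictures are saved under pics/ and viewed, at most 14 in all, crops included, and the job is handed in when it is done.

Besides the shell and the picture viewer there is one more tool, called as name(argument=value, ...), one argument or row to a line, values as JSON. step_arm: Moves the arm, as the interface text tells. Its arguments: {"type":"object","properties":{"increments":{"type":"array"}},"required":["increments"]}

```bash
mkdir -p pics; cat > h.py <<'E'
import numpy as np, cv2
from plant import *
def w(cam,p):
    T=np.array(get_calibration(cam)["world_from_camera"]); return (T@np.r_[p,1])[:3]
def pix_ray(cam,u,v):
    c=get_calibration(cam);K=np.array(c["K"]);T=np.array(c["world_from_camera"])
    d=np.linalg.inv(K)@[u,v,1]; d=T[:3,:3]@[d[0],-d[1],-d[2]]; return T[:3,3],d
def at_z(cam,u,v,z):
    o,d=pix_ray(cam,u,v); return o+d*(z-o[2])/d[2]
def save(cam,name):
    im=read_camera(cam); cv2.imwrite(f"pics/{name}.png",im[:,:,::-1]); return im
E
python3 - <<'E'
from h import *
print(observe())
for c in("top","scene"):
    save(c,c+"0"); k=get_calibration(c); print(c,np.round(k["K"],1).tolist(),np.round(k["world_from_camera"],3).tolist(),[x for x in k])
    for n in["large_round","small_round","square","oblong"]:
        for s in("_jar","_lid"):
            for r in mark_of(c,n+s)[:4]: print(n+s,np.round(w(c,r["at"]),3),round(r["p"],2))
print(observe()["time_s"])
E
```

```text
{'time_s': 0.0, 'q': array([-1.41965758e+00,  3.13961809e-01,  4.49637180e-02,  1.30361791e+00,
       -1.52530718e-05,  1.43120621e+00]), 'qd': array([ 0.00089301, -0.00143375,  0.00041877,  0.0013952 , -0.00135615,
       -0.0011302 ]), 'joint_efforts': array([-1.22944610e-03, -4.80618238e+01,  2.98536354e+01,  1.89255568e-02,
       -2.84091487e-05,  3.25459212e-05]), 'ee_pos': array([ 0.16472675, -0.55029066,  0.19922466]), 'tool_rot': array([ 9.89452772e-01,  1.44852975e-01, -1.28800532e-05, -9.09775937e-04]), 'wrist_force': array([ 0.03651665, -0.31433074,  0.3109737 ]), 'torque': array([-0.01870768,  0.02864765,  0.00066238]), 'grip_force': 0.0, 'grip_width': 0.08557611309763602}
top [[378.5, 0.0, 322.6], [0.0, 378.5, 204.0], [0.0, 0.0, 1.0]] [[0.007, 0.98, -0.199, 0.328], [-1.0, 0.009, 0.008, -0.15], [0.009, 0.199, 0.98, 0.948], [0.0, 0.0, 0.0, 1.0]] ['K', 'world_from_camera']
large_round_jar [ 0.336 -0.3   -0.001] 0.63
large_round_lid [ 0.574 -0.4    0.001] 0.98
small_round_jar [ 0.397 -0.158  0.001] 0.93
small_round_lid [ 0.654 -0.284  0.005] 0.79
small_round_lid [0.686 0.131 0.004] 0.57
square_jar [ 0.555 -0.154 -0.   ] 0.97
square_lid [ 0.421 -0.406  0.001] 0.82
oblong_jar [ 0.466 -0.269  0.   ] 0.82
oblong_lid [ 0.693 -0.155 -0.002] 0.77
scene [[453.4, 0.0, 322.6], [0.0, 453.4, 198.1], [0.0, 0.0, 1.0]] [[0.186, -0.655, 0.732, 1.449], [0.982, 0.139, -0.125, -0.277], [-0.02, 0.742, 0.67, 0.896], [0.0, 0.0, 0.0, 1.0]] ['K', 'world_from_camera']
large_round_lid [ 0.571 -0.398  0.003] 0.76
small_round_jar [ 0.398 -0.155 -0.003] 0.71
small_round_lid [ 0.657 -0.283  0.001] 0.67
small_round_lid [ 0.683  0.14  -0.003] 0.4
square_jar [ 0.552 -0.154  0.   ] 0.75
square_jar [ 0.421 -0.399  0.002] 0.56
square_lid [ 0.42  -0.397  0.002] 0.85
oblong_lid [ 0.695 -0.145 -0.002] 0.65
0.9
```

View pics/top0.png

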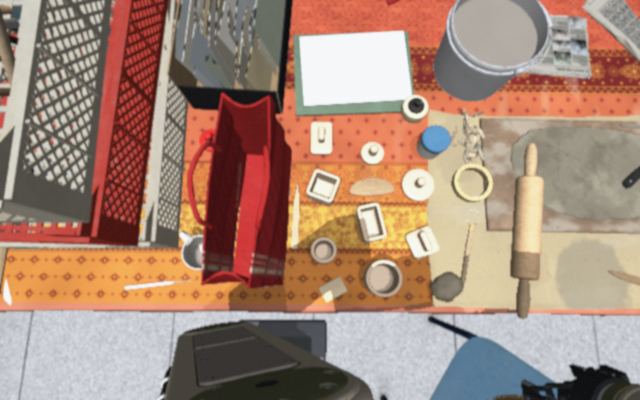

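View pics/scene0.png

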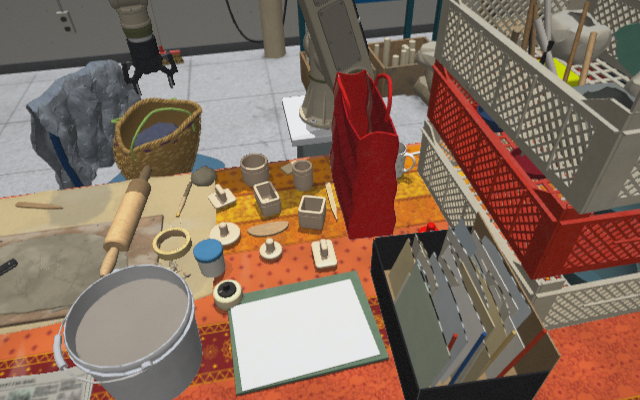

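```bash
cat >> h.py <<'E'
from scipy.optimize import minimize
SH={"large_round":(84,84,70,22,22,0),"small_round":(60,60,78,22,22,0),"square":(68,68,64,48,16,1),"oblong":(88,56,56,36,16,1)}
def ring(a,b,sq,z):
    if sq: p=np.array([[1,1],[-1,1],[-1,-1],[1,-1]])*[a/2,b/2]
    else: t=np.linspace(0,2*np.pi,40,endpoint=False); p=np.c_[np.cos(t)*a/2,np.sin(t)*b/2]
    return np.c_[p,np.full(len(p),z)]/1000
def hulls(n):
    s,k=n.rsplit("_",1); a,b,h,ka,kb,sq=SH[s]
    if k=="jar": return [np.r_[ring(a,b,sq,0),ring(a,b,sq,h)]]
    return [np.r_[ring(a,b,sq,12),ring(a,b,sq,21),ring(a-11.5-8,b-19.5,sq,0)],np.r_[ring(ka,kb,sq,21),ring(ka,kb,sq,54)]]
CAL={}
def proj(cam,P):
    if cam not in CAL: CAL[cam]=get_calibration(cam)
    c=CAL[cam];T=np.linalg.inv(np.array(c["world_from_camera"]))
    q=P@T[:3,:3].T+T[:3,3]; q=q*[1,-1,-1]; q=q@np.array(c["K"]).T; return q[:,:2]/q[:,2:]
def render(cam,n,x,y,z,yaw):
    m=np.zeros((400,640),np.uint8); c,s=np.cos(yaw),np.sin(yaw)
    for H in hulls(n):
        P=H@np.array([[c,s,0],[-s,c,0],[0,0,1]])+[x,y,z]
        u=cv2.convexHull(proj(cam,P).astype(np.float32))
        cv2.fillConvexPoly(m,np.round(u*256+0).astype(np.int32),1,shift=8)
    return m>0
def render_s(cam,n,p,k=6,box=None):
    # supersampled coverage within box
    x0,y0,x1,y1=box; m=np.zeros(((y1-y0)*k,(x1-x0)*k),np.uint8); c,s=np.cos(p[3]),np.sin(p[3])
    for H in hulls(n):
        P=H@np.array([[c,s,0],[-s,c,0],[0,0,1]])+p[:3]
        u=cv2.convexHull(proj(cam,P).astype(np.float32))
        u=(u+0.5-[x0,y0])*k-0.5
        cv2.fillConvexPoly(m,np.round(u*256).astype(np.int32),1,shift=8)
    return cv2.resize(m.astype(np.float32),(x1-x0,y1-y0),interpolation=cv2.INTER_AREA)
def fit(n,masks,x,y,yaws,z=0.0,freez=True):
    boxes={}
    for c,m in masks.items():
        v,u=np.nonzero(m); boxes[c]=(u.min()-12,v.min()-12,u.max()+13,v.max()+13)
    def cost(q):
        p=[q[0],q[1],q[2] if freez else z,q[3]/4]
        return sum(np.abs(render_s(c,n,p,box=b)-masks[c][b[1]:b[3],b[0]:b[2]]).sum()/masks[c].sum() for c,b in boxes.items())
    best=None
    for t in yaws:
        q0=np.array([x,y,z,t*4]); S=np.vstack([q0]+[q0+d for d in np.diag([.008,.008,.006,.8])])
        r=minimize(cost,q0,method="Nelder-Mead",options=dict(initial_simplex=S,xatol=2e-4,fatol=1e-4,maxiter=250))
        if best is None or r.fun<best.fun: best=r
    q=best.x; return q[0],q[1],q[2],q[3]/4,best.fun
E
cat > m.py <<'E'
from h import *
G={"large_round_jar":(.336,-.3),"large_round_lid":(.574,-.4),"small_round_jar":(.397,-.157),"small_round_lid":(.655,-.284),"square_jar":(.554,-.154),"square_lid":(.42,-.402),"oblong_jar":(.466,-.269),"oblong_lid":(.694,-.15)}
ims={c:read_camera(c) for c in("top","scene")}
for n,(x,y) in G.items():
    M={}
    for c in ims:
        e=render(c,n,x,y,0,0)
        for r in outline_of(c,n):
            m=r["pixels"]
            if (m&e).sum()>.4*e.sum(): M[c]=np.array(m,np.uint8)
            if c in M: break
    # fill jar mouth holes
    for c in M:
        k,_=cv2.findContours(M[c],cv2.RETR_EXTERNAL,cv2.CHAIN_APPROX_NONE); k=max(k,key=cv2.contourArea); f=np.zeros_like(M[c]); cv2.drawContours(f,[k],-1,1,-1); M[c]=f
    np.savez(f"mask_{n}.npz",**M)
    sq=n[:2]in("sq","ob"); ys=[0] if not sq else [0,.4,-.4,.8] if n[0]=="s" else [0,.5,-.5,1,-1,1.5]
    for fz in (True,False) if len(M)==2 else (False,):
        print(n,list(M),fz,np.round(fit(n,M,x,y,ys,freez=fz),4))
    for c in M:
        if len(M)==2: print("   only",c,np.round(fit(n,{c:M[c]},x,y,ys,freez=False),4))
# bag top corners
for uv in [(218,95),(280,98),(290,150),(250,285),(205,280)]: print(uv,[np.round(at_z("top",*uv,z),2).tolist() for z in(.1,.2,.3)])
print(observe()["time_s"])
E
python3 m.py
python3 - <<'E'
from h import *
im=[]
for c,b in(("top",(280,100,460,310)),("scene",(180,140,430,310))):
    i=cv2.imread(f"pics/{c}0.png")[b[1]:b[3],b[0]:b[2]]; cv2.imwrite(f"pics/crop_{c}.png",cv2.resize(i,None,fx=2.8,fy=2.8,interpolation=cv2.INTER_CUBIC))
E
```

```text
large_round_jar ['top', 'scene'] True [ 0.3372 -0.2973 -0.0031  0.1795  0.2524]
large_round_jar ['top', 'scene'] False [ 0.3369 -0.2968  0.0032 -0.032   0.2589]
   only top [ 0.3374 -0.2982  0.0013  0.0413  0.09  ]
   only scene [ 0.3336 -0.2967  0.0034 -0.027   0.1632]
large_round_lid ['top', 'scene'] True [ 0.5731 -0.3982 -0.0011  0.1252  0.2606]
large_round_lid ['top', 'scene'] False [ 0.573  -0.398   0.0038  0.1101  0.261 ]
   only top [ 0.5731 -0.3983  0.003   0.101   0.048 ]
   only scene [ 0.5719 -0.3965  0.0053  0.1283  0.2064]
small_round_jar ['top', 'scene'] True [ 0.399  -0.1582  0.0008  0.1017  0.1533]
small_round_jar ['top', 'scene'] False [ 0.3991 -0.1582  0.0033  0.1095  0.1555]
   only top [ 0.3994 -0.1592  0.0033 -0.0328  0.0559]
   only scene [ 3.982e-01 -1.572e-01  1.000e-04  2.050e-01  7.840e-02]
small_round_lid ['top', 'scene'] True [ 0.6563 -0.2836 -0.0012  0.2269  0.3964]
small_round_lid ['top', 'scene'] False [ 0.6559 -0.2834  0.0015  0.1197  0.3989]
   only top [ 0.6558 -0.2838  0.0026  0.0136  0.0636]
   only scene [ 0.6531 -0.2821  0.0031  0.2626  0.3253]
s
[... 514 characters left out ...]
.1237]
oblong_jar ['top'] False [ 0.4699 -0.2744  0.0175  0.2187  0.1291]
oblong_lid ['top', 'scene'] True [ 0.6954 -0.1506  0.0008 -0.0028  0.1583]
oblong_lid ['top', 'scene'] False [ 0.6958 -0.1505 -0.0072 -0.0008  0.1588]
   only top [ 0.6957 -0.1507 -0.027   3.1387  0.0622]
   only scene [ 6.951e-01 -1.499e-01  1.590e-02 -2.000e-04  8.810e-02]
(218, 95) [[0.77, 0.1, 0.1], [0.72, 0.07, 0.2], [0.66, 0.04, 0.3]]
(280, 98) [[0.76, -0.05, 0.1], [0.71, -0.06, 0.2], [0.66, -0.07, 0.3]]
(290, 150) [[0.63, -0.08, 0.1], [0.59, -0.09, 0.2], [0.56, -0.1, 0.3]]
(250, 285) [[0.32, 0.0, 0.1], [0.32, -0.02, 0.2], [0.32, -0.03, 0.3]]
(205, 280) [[0.33, 0.1, 0.1], [0.33, 0.07, 0.2], [0.33, 0.04, 0.3]]
1.8
```

View pics/crop_top.png

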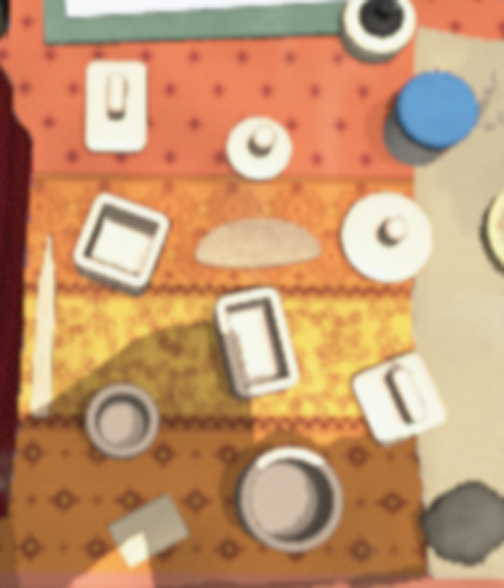

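```bash
python3 - <<'E'
from h import *
for uv in [(347,235),(333,180),(392,230)]:
    b=at_z("scene",*uv,0); print("bag base",np.round(b,3),[(z,np.round(proj("scene",np.array([[b[0],b[1],z]]))[0]).tolist(),np.round(proj("top",np.array([[b[0],b[1],z]]))[0]).tolist()) for z in(0,.1,.2,.25,.3)])
C=[at_z("top",280+u/2.8-.3,100+v/2.8-.3,.056) for u,v in[(217,297),(276,288),(298,385),(238,397)]]
print("oblong rim",np.round(C,3).tolist(),np.mean(C,0)); 
d=np.load("mask_oblong_jar.npz"); i=cv2.imread("pics/top0.png"); im=i[160:260,320:460].copy()
for k,n in enumerate(["oblong_jar","square_jar","large_round_jar","small_round_jar"]): pass
out=[]
P={"oblong_jar":(.4699,-.2744,0,.2187),"square_jar":(.5571,-.1571,0,-.35),"square_lid":(.4246,-.4031,0,.39),"oblong_lid":(.6957,-.1507,0,0),"large_round_jar":(.3374,-.2982,0,0),"small_round_jar":(.3994,-.1592,0,0),"small_round_lid":(.6558,-.2838,0,0),"large_round_lid":(.5731,-.3983,0,0)}
for c,b in(("top",(290,110,450,310)),("scene",(190,145,350,275))):
    k=5 if c=="scene" else 3
    I=cv2.resize(cv2.imread(f"pics/{c}0.png")[b[1]:b[3],b[0]:b[2]],None,fx=k,fy=k,interpolation=cv2.INTER_CUBIC)
    for n,p in P.items():
        q=np.array(p); cc,s=np.cos(q[3]),np.sin(q[3])
        for H in hulls(n):
            u=proj(c,H@np.array([[cc,s,0],[-s,cc,0],[0,0,1]])+q[:3]); u=(u+.5-[b[0],b[1]])*k
            cv2.polylines(I,[cv2.convexHull(np.round(u).astype(np.int32))],True,(255,0,0),1)
    cv2.imwrite(f"pics/fit_{c}.png",I)
E
```

```text
bag base [ 0.629 -0.073  0.   ] [(0, [347.0, 235.0], [291.0, 163.0]), (0.1, [348.0, 208.0], [287.0, 150.0]), (0.2, [348.0, 178.0], [284.0, 134.0]), (0.25, [349.0, 161.0], [281.0, 124.0]), (0.3, [349.0, 144.0], [279.0, 113.0])]
bag base [ 0.394 -0.063 -0.   ] [(0, [333.0, 180.0], [284.0, 253.0]), (0.1, [333.0, 154.0], [280.0, 250.0]), (0.2, [333.0, 125.0], [275.0, 246.0]), (0.25, [333.0, 109.0], [272.0, 244.0]), (0.3, [332.0, 93.0], [269.0, 241.0])]
bag base [0.636 0.051 0.   ] [(0, [392.0, 230.0], [243.0, 160.0]), (0.1, [395.0, 203.0], [235.0, 147.0]), (0.2, [399.0, 173.0], [224.0, 130.0]), (0.25, [401.0, 156.0], [218.0, 120.0]), (0.3, [403.0, 139.0], [211.0, 109.0])]
oblong rim [[0.506, -0.24, 0.056], [0.514, -0.291, 0.056], [0.43, -0.308, 0.056], [0.42, -0.257, 0.056]] [ 0.46741035 -0.27386912  0.056     ]
```

View pics/fit_top.png

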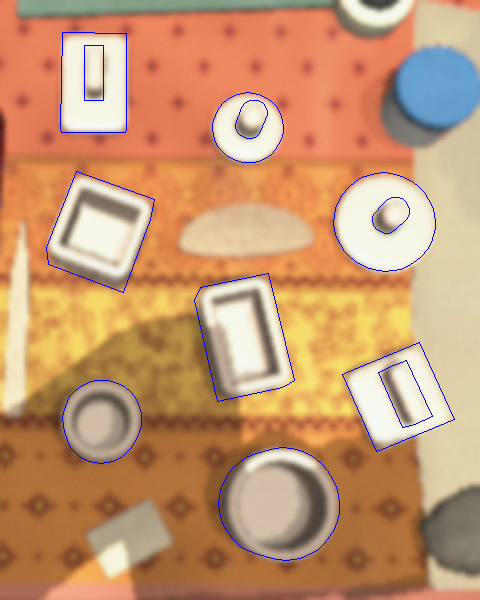

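View pics/fit_scene.png

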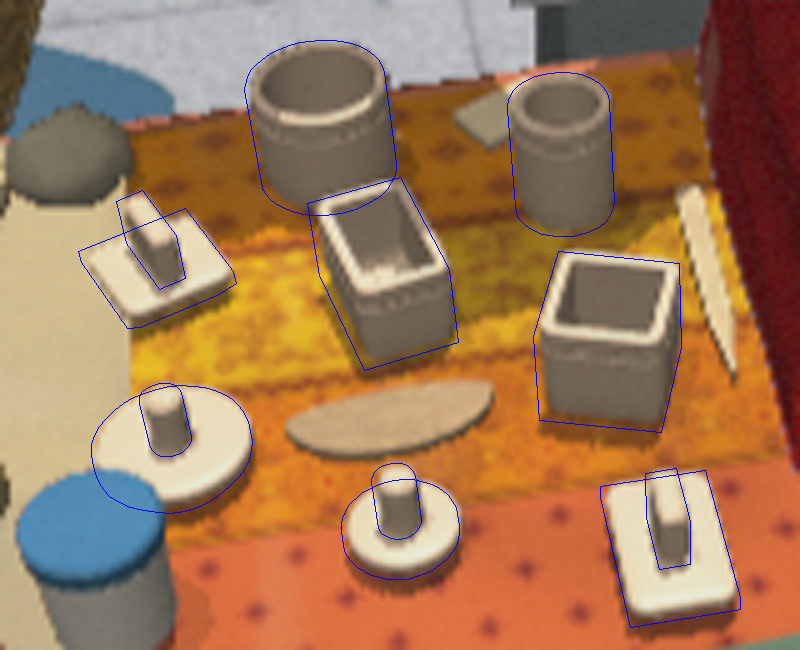

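```bash
cat > plan.py <<'E'
import sys,json
from h import *
from scipy.spatial.transform import Rotation as R
def plan(wps,total=True):
    """wps: (x,y,z,phi,rows,grip mm); starts at the measured pose"""
    o=observe(); p=np.array(o["ee_pos"]); q=R.from_quat(o["tool_rot"]); rows=[]
    for x,y,z,f,n,g in wps:
        t=np.array([x,y,z])if x is not None else p.copy()
        if x is None and z is not None: t[2]=z
        if f is None: f=np.arctan2(*q.as_matrix()[[1,0],0])
        qt=R.from_euler("z",f)*R.from_euler("x",np.pi)
        rv=(q.inv()*qt).as_rotvec()
        if n<4: s=np.linspace(0,1,n+1)
        else:
            wgt=np.ones(n); wgt[[0,-1]]=.4; wgt[[1,-2]]=.8; s=np.r_[0,np.cumsum(wgt)/wgt.sum()]
        p0,q0=p,q
        for a,b in zip(s[:-1],s[1:]):
            pn=p0+(t-p0)*b; qn=q0*R.from_rotvec(rv*b)
            d=np.round(q.inv().apply(pn-p)*1000,1); dr=np.round((q.inv()*qn).as_rotvec(),3)
            p=p+q.apply(d/1000); q=q*R.from_rotvec(dr)
            rows.append([float(v)+0. for v in d]+[float(v)+0. for v in dr]+[g])
    print("t",round(o["time_s"],2),"q",np.round(o["q"],3).tolist(),"ee",np.round(o["ee_pos"],4).tolist(),"gw",round(o["grip_width"],4))
    print(len(rows),json.dumps(rows))
if __name__=="__main__": plan(eval(sys.argv[1]))
E
python3 plan.py "[(.424,-.402,.11,.39,10,50)]"
```

```text
t 1.8 q [-1.42, 0.313, 0.046, 1.304, -0.0, 1.431] ee [0.1648, -0.5509, 0.2001] gw 0.0855
10 [[13.9, -3.3, 4.3, 0.0, 0.0, -0.005, 50], [27.7, -6.3, 8.6, 0.0, 0.0, -0.009, 50], [34.8, -7.7, 10.7, 0.0, 0.0, -0.012, 50], [34.8, -7.2, 10.7, 0.0, 0.0, -0.012, 50], [34.9, -6.8, 10.8, 0.0, 0.0, -0.012, 50], [35.0, -6.4, 10.7, 0.0, 0.0, -0.011, 50], [35.1, -6.0, 10.7, 0.0, 0.0, -0.012, 50], [35.1, -5.6, 10.7, 0.0, 0.0, -0.012, 50], [28.2, -4.2, 8.6, 0.0, 0.0, -0.009, 50], [14.1, -1.9, 4.3, 0.0, 0.0, -0.005, 50]]
```

step_arm(
  increments=[
    [14,-3.3,4.3,0,0,-0.005,50],
    [27.7,-6.3,8.6,0,0,-0.009,50],
    [34.8,-7.7,10.7,0,0,-0.012,50],
    [34.8,-7.2,10.7,0,0,-0.012,50],
    [34.9,-6.8,10.8,0,0,-0.012,50],
    [35,-6.4,10.7,0,0,-0.011,50],
    [35.1,-6,10.7,0,0,-0.012,50],
    [35.1,-5.6,10.7,0,0,-0.012,50],
    [28.2,-4.2,8.6,0,0,-0.009,50],
    [14.1,-1.9,4.3,0,0,-0.005,50],
  ],
)

```text
time_s: 3.05
ee_pos: [0.4253, -0.4, 0.1092]
tool_rot: [0.981, 0.195, -0.0, -0.001]
wrist_force: [-0.3, -0.5, 0.7]
grip_width: 0.0502
grip_force: 0.0
```

```bash
python3 - <<'E'
from h import *
i=save("scene","s1"); i=i[100:300,160:410]; cv2.imwrite("pics/s1c.png",cv2.resize(i[:,:,::-1],None,fx=2.5,fy=2.5))
E
python3 plan.py "[(.424,-.402,.033,.39,5,50),(.424,-.402,.033,.39,5,0)]"
```

```text
t 3.1 q [-0.891, 0.372, -0.096, 1.103, 0.001, 1.857] ee [0.426, -0.3996, 0.1089] gw 0.0499
10 [[-0.3, 0.2, 8.9, 0.0, 0.0, 0.0, 50], [-0.7, 0.3, 17.9, 0.0, 0.0, 0.001, 50], [-0.8, 0.5, 22.3, -0.001, 0.0, 0.001, 50], [-0.7, 0.3, 17.9, 0.0, 0.0, 0.001, 50], [-0.3, 0.2, 8.9, 0.0, -0.001, 0.0, 50], [0.0, 0.0, 0.0, 0.0, 0.0, 0.0, 0], [0.0, 0.0, 0.0, 0.0, 0.0, 0.0, 0], [0.0, 0.0, 0.0, 0.0, 0.0, 0.0, 0], [0.0, 0.0, 0.0, 0.0, 0.0, 0.0, 0], [0.0, 0.0, 0.0, 0.0, 0.0, 0.0, 0]]
```

View pics/s1.png

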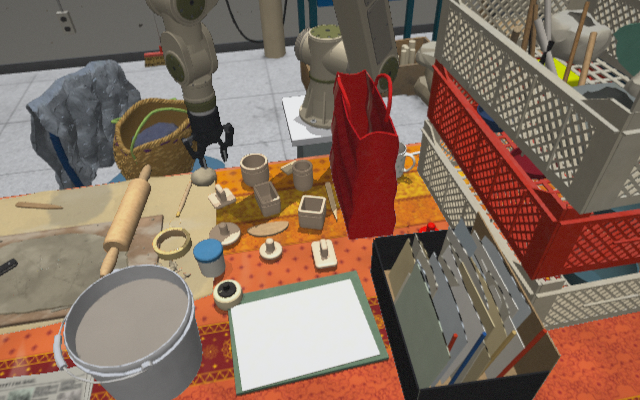

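step_arm(
  increments=[
    [-0.5,0.3,9,0,0,0,50],
    [-0.7,0.3,18,0,0,0.001,50],
    [-0.8,0.5,22,0,0,0.001,50],
    [-0.7,0.3,18,0,0,0.001,50],
    [-0.3,0.2,9,0,0,0,50],
    [0,0,0,0,0,0,0],
    [0,0,0,0,0,0,0],
    [0,0,0,0,0,0,0],
    [0,0,0,0,0,0,0],
    [0,0,0,0,0,0,0],
  ],
)

```text
time_s: 4.35
ee_pos: [0.4221, -0.4046, 0.0343]
tool_rot: [0.981, 0.192, 0.0, 0.0]
wrist_force: [-0.4, 0.9, 0.3]
grip_width: -0.0001
grip_force: 0.0
```

```bash
python3 plan.py "[(.424,-.402,.15,.39,5,0),(.47,-.32,.17,.73,5,0),(.556,-.156,.17,1.23,10,0)]"
```

```text
t 4.35 q [-0.901, 0.431, -0.205, 0.935, -0.0, 1.853] ee [0.4221, -0.4046, 0.0343] gw -0.0001
20 [[0.3, -0.2, -13.6, 0.0, 0.0, 0.0, 0], [0.7, -0.4, -27.2, 0.0, 0.0, -0.001, 0], [0.8, -0.5, -34.1, 0.0, 0.0, -0.001, 0], [0.6, -0.4, -27.2, 0.0, 0.0, -0.001, 0], [0.3, -0.2, -13.6, 0.001, 0.0, 0.0, 0], [8.7, -6.9, -2.4, 0.0, 0.0, -0.04, 0], [17.9, -13.0, -4.7, 0.0, 0.0, -0.08, 0], [23.6, -14.4, -5.8, 0.0, 0.0, -0.1, 0], [19.9, -9.6, -4.7, 0.0, 0.0, -0.08, 0], [10.3, -4.0, -2.4, 0.0, 0.0, -0.04, 0], [8.3, -3.1, 0.0, 0.0, 0.0, -0.024, 0], [16.6, -5.8, 0.0, 0.0, 0.0, -0.047, 0], [21.2, -6.2, 0.0, 0.0, 0.0, -0.06, 0], [21.5, -5.0, 0.0, 0.0, 0.0, -0.059, 0], [21.7, -3.7, 0.0, 0.0, 0.0, -0.06, 0], [21.9, -2.3, 0.1, 0.0, 0.0, -0.06, 0], [22.0, -1.1, 0.0, 0.0, 0.0, -0.059, 0], [22.1, 0.2, 0.0, 0.0, 0.0, -0.06, 0], [17.6, 1.3, 0.0, 0.0, 0.0, -0.047, 0], [8.7, 1.0, 0.0, 0.0, 0.0, -0.024, 0]]
```

```bash
python3 - <<'E'
from h import *
i=save("scene","s2")[130:240,160:300]; j=save("top","t2")[190:300,370:510]
cv2.imwrite("pics/c2.png",np.hstack([cv2.resize(x[:,:,::-1],None,fx=2.8,fy=2.8,interpolation=cv2.INTER_CUBIC) for x in(i,j)]))
E
```

```text
(no output)
```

View pics/c2.png

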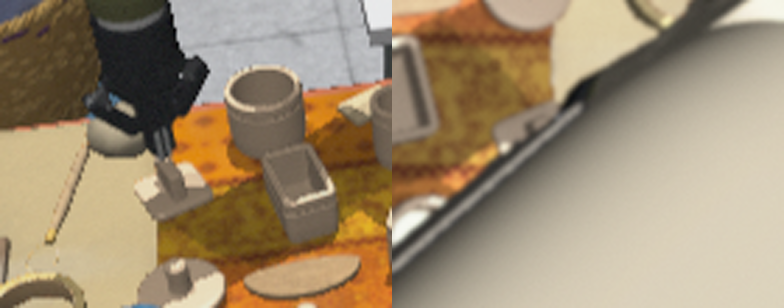

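```bash
python3 - <<'E'
from h import *
print(observe()["ee_pos"],observe()["tool_rot"],finger_overhang if not callable(finger_overhang) else finger_overhang())
for z in(.026,.034,.045,.07):print(z,proj("scene",np.array([[.4221,-.4046,z]])))
print("lid bar top",proj("scene",np.array([[.424,-.402,.054],[.424,-.402,.021]])))
i=cv2.imread("pics/s2.png")[150:210,190:250]; cv2.imwrite("pics/c3.png",cv2.resize(i,None,fx=10,fy=10,interpolation=cv2.INTER_CUBIC))
E
```

```text
[ 0.42204029 -0.40458977  0.03413351] [9.81344984e-01 1.92255049e-01 4.10086847e-05 1.32012711e-04] 0.008
0.026 [[219.73116755 194.88288372]]
0.034 [[219.25614729 192.81811851]]
0.045 [[218.59662702 189.9513892 ]]
0.07 [[217.06967076 183.31418571]]
lid bar top [[218.98099288 187.88183458]
 [220.94167074 196.46690134]]
```

View pics/c3.png

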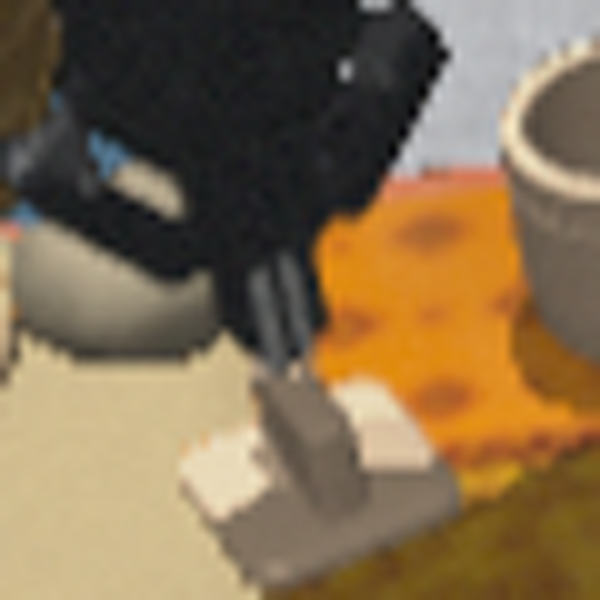

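```bash
python3 - <<'E'
from h import *
I=[]
for f,p,(u,v),op in(("s1",(.426,-.3996,.109),(170,110),.025),("s2",(.4221,-.4046,.034),(180,140),0.)):
    k=6; i=cv2.resize(cv2.imread(f"pics/{f}.png")[v:v+80,u:u+65],None,fx=k,fy=k,interpolation=cv2.INTER_CUBIC)
    yv=np.array([np.sin(.39),-np.cos(.39),0])
    for s in(-1,1):
        P=np.array([np.array(p)+yv*s*op+[0,0,dz] for dz in(-.008,.0,.011,.03,.065)])
        q=((proj("scene",P)+.5-[u,v])*k).astype(int)
        for a in q: cv2.circle(i,tuple(int(c) for c in a),2,(0,255,0),-1)
    if f=="s2":
        for H in hulls("square_lid"):
            c,s=np.cos(.39),np.sin(.39); q=((proj("scene",H@np.array([[c,s,0],[-s,c,0],[0,0,1]])+[.4246,-.4031,0])+.5-[u,v])*k).astype(np.int32)
            cv2.polylines(i,[cv2.convexHull(q)],True,(255,0,0),1)
    I.append(i)
cv2.imwrite("pics/c4.png",np.hstack(I))
E
```

```text
(no output)
```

View pics/c4.png

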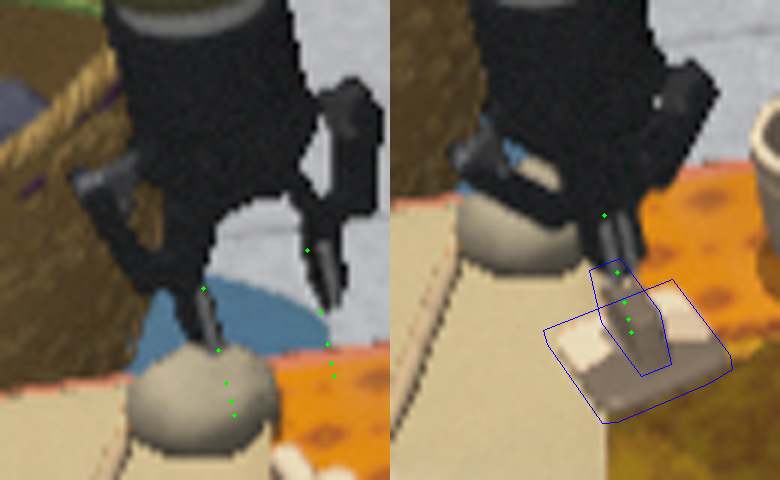

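```bash
python3 - <<'E'
from h import *
b=np.array([.426,-.3996,.107]); 
yv=np.array([np.sin(.39),-np.cos(.39),0])
for n,d in(("pred",(0,0,0)),("z+25",(0,0,.025)),("z+30",(0,0,.03)),("x-30",(-.03,0,0)),("rad-30",(-.021,.021,0))): print(n,np.round(proj("scene",np.array([b+d+yv*.027,b+d-yv*.027])),1).tolist())
print("actual s1 L",170+213/6,110+345/6,"R",170+332/6,110+305/6)
E
```

```text
pred [[207.5, 177.3], [225.5, 170.4]]
z+25 [[205.7, 170.2], [224.0, 163.3]]
z+30 [[205.4, 168.7], [223.7, 161.9]]
x-30 [[207.5, 170.6], [225.2, 163.9]]
rad-30 [[215.1, 171.6], [232.8, 164.9]]
actual s1 L 205.5 167.5 R 225.33333333333334 160.83333333333334
```

step_arm(
  increments=[
    [0,0,0,0,0,0,45],
    [0,0,0,0,0,0,45],
    [0,0,0,0,0,0,45],
    [0,0,1,0,0,0,45],
    [0,0,1,0,0,0,45],
    [0,0,1,0,0,0,45],
    [0,0,1,0,0,0,45],
    [0,0,1,0,0,0,45],
    [0,0,1,0,0,0,45],
    [0,0,1.5,0,0,0,45],
  ],
)

```text
time_s: 5.7
ee_pos: [0.422, -0.4046, 0.0265]
tool_rot: [0.981, 0.192, 0.0, 0.0]
wrist_force: [0.6, 0.1, -0.3]
grip_width: 0.0451
grip_force: 0.0
```

```bash
python3 - <<'E'
from h import *
print(observe()["wrist_force"],observe()["ee_pos"])
i=save("scene","s3")[140:220,180:245]; cv2.imwrite("pics/c5.png",cv2.resize(i[:,:,::-1],None,fx=7,fy=7,interpolation=cv2.INTER_CUBIC))
E
```

```text
[ 0.61931739  0.08745401 -0.30402105] [ 0.42195913 -0.40463918  0.02647989]
```

View pics/c5.png

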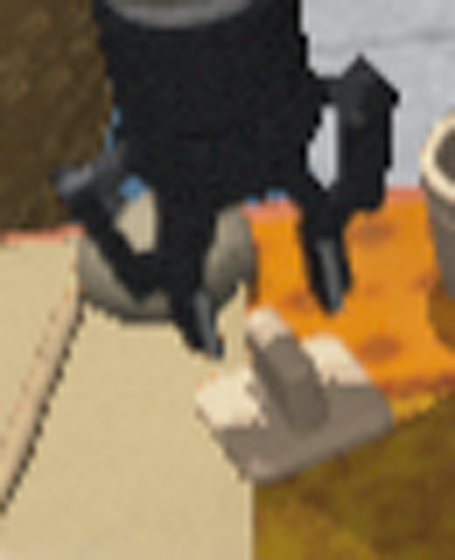

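step_arm(
  increments=[
    [0,0,1,0,0,0,45],
    [0,0,1,0,0,0,45],
    [0,0,1,0,0,0,45],
    [0,0,1,0,0,0,45],
    [0,0,1,0,0,0,45],
    [0,0,1,0,0,0,45],
    [0,0,1,0,0,0,45],
    [0,0,1,0,0,0,45],
    [0,0,0,0,0,0,45],
    [0,0,0,0,0,0,45],
  ],
)

```text
time_s: 7.0
ee_pos: [0.422, -0.4046, 0.0185]
tool_rot: [0.981, 0.192, -0.0, 0.0]
wrist_force: [0.0, -0.2, -0.6]
grip_width: 0.0452
grip_force: 0.0
```

step_arm(
  increments=[
    [0,0,1,0,0,0,45],
    [0,0,1,0,0,0,45],
    [0,0,1,0,0,0,45],
    [0,0,1,0,0,0,45],
    [0,0,1,0,0,0,45],
    [0,0,0,0,0,0,0],
    [0,0,0,0,0,0,0],
    [0,0,0,0,0,0,0],
    [0,0,0,0,0,0,0],
    [0,0,0,0,0,0,0],
  ],
)

```text
time_s: 8.25
ee_pos: [0.4219, -0.4046, 0.0136]
tool_rot: [0.981, 0.192, 0.0, 0.0]
wrist_force: [-0.1, 0.4, 2.5]
grip_width: 0.0144
grip_force: 60.6
```

```bash
python3 - <<'E'
from h import *
print(observe()["wrist_force"],observe()["ee_pos"])
i=save("scene","s4")[140:220,180:245]; cv2.imwrite("pics/c6.png",cv2.resize(i[:,:,::-1],None,fx=7,fy=7,interpolation=cv2.INTER_CUBIC))
E
```

```text
[-0.14620218  0.35761315  2.47153002] [ 0.42194162 -0.40458053  0.01363651]
```

View pics/c6.png

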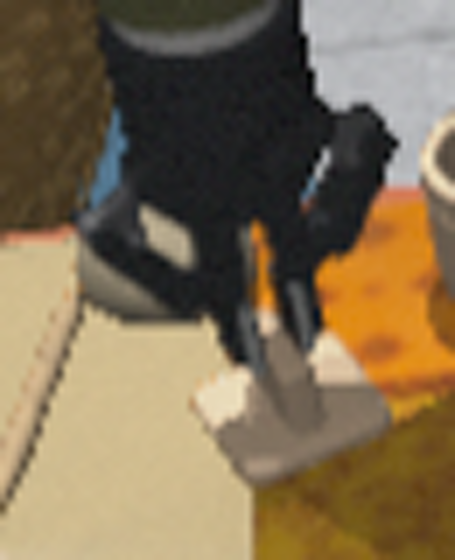

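step_arm(
  increments=[
    [0,0,0,0,0,0,40],
    [0,0,0,0,0,0,40],
    [0,0,2,0,0,0,40],
    [0,0,3,0,0,0,40],
    [0,0,3,0,0,0,40],
    [0,0,2,0,0,0,40],
    [0,0,0,0,0,0,0],
    [0,0,0,0,0,0,0],
    [0,0,0,0,0,0,0],
    [0,0,0,0,0,0,0],
  ],
)

```text
time_s: 9.55
ee_pos: [0.4219, -0.4045, 0.0034]
tool_rot: [0.981, 0.192, -0.0, -0.0]
wrist_force: [0.7, -0.4, -1.4]
grip_width: 0.0146
grip_force: 60.4
```

```bash
python3 plan.py "[(.4219,-.4046,.12,.39,5,0),(.4219,-.4046,.15,.39,5,0)]"
```

```text
t 9.55 q [-0.902, 0.461, -0.242, 0.868, -0.0, 1.853] ee [0.4219, -0.4045, 0.0034] gw 0.0146
10 [[0.0, 0.0, -13.7, 0.0, 0.0, 0.0, 0], [0.0, 0.0, -27.4, 0.0, 0.0, -0.001, 0], [0.0, 0.0, -34.3, 0.0, 0.0, -0.001, 0], [0.0, 0.0, -27.4, 0.0, 0.0, -0.001, 0], [0.0, 0.0, -13.8, 0.0, 0.0, 0.0, 0], [0.0, 0.0, -3.5, 0.0, 0.0, 0.0, 0], [0.0, 0.0, -7.1, 0.0, 0.0, 0.0, 0], [0.0, 0.0, -8.8, 0.0, 0.0, 0.0, 0], [0.0, 0.0, -7.0, 0.0, 0.0, 0.0, 0], [0.0, 0.0, -3.6, 0.0, 0.0, 0.0, 0]]
```

```bash
python3 plan.py "[(.4219,-.4046,.11,.39,5,0),(.556,-.156,.12,1.23,15,0)]"
```

```text
t 9.55 q [-0.902, 0.461, -0.242, 0.868, -0.0, 1.853] ee [0.4219, -0.4045, 0.0034] gw 0.0146
20 [[0.0, 0.0, -12.5, 0.0, 0.0, 0.0, 0], [0.0, 0.0, -25.1, 0.0, 0.0, -0.001, 0], [0.0, 0.0, -31.3, 0.0, 0.0, -0.001, 0], [0.0, 0.0, -25.1, 0.0, 0.0, -0.001, 0], [0.0, 0.0, -12.6, 0.0, 0.0, 0.0, 0], [6.5, -5.3, -0.3, 0.0, 0.0, -0.025, 0], [13.3, -10.4, -0.6, 0.0, 0.0, -0.05, 0], [17.3, -12.1, -0.7, 0.0, 0.0, -0.063, 0], [18.0, -11.0, -0.8, 0.0, 0.0, -0.063, 0], [18.6, -9.8, -0.7, 0.0, 0.0, -0.062, 0], [19.2, -8.7, -0.8, 0.0, 0.0, -0.063, 0], [19.7, -7.4, -0.7, 0.0, 0.0, -0.063, 0], [20.2, -6.2, -0.8, 0.0, 0.0, -0.062, 0], [20.5, -4.9, -0.7, 0.0, 0.0, -0.063, 0], [20.8, -3.6, -0.7, 0.0, 0.0, -0.063, 0], [20.9, -2.3, -0.8, 0.0, 0.0, -0.063, 0], [21.1, -1.0, -0.7, 0.0, 0.0, -0.062, 0], [21.0, 0.4, -0.8, 0.0, 0.0, -0.063, 0], [16.8, 1.3, -0.6, 0.0, 0.0, -0.05, 0], [8.4, 1.1, -0.3, 0.0, 0.0, -0.025, 0]]
```

step_arm(
  increments=[
    [0,0,-12.5,0,0,0,0],
    [0,0,-25,0,0,-0.001,0],
    [0,0,-31.5,0,0,-0.001,0],
    [0,0,-25,0,0,-0.001,0],
    [0,0,-12.5,0,0,0,0],
    [6.5,-5.3,-0.3,0,0,-0.025,0],
    [13.3,-10.4,-0.6,0,0,-0.05,0],
    [17.3,-12.1,-0.7,0,0,-0.063,0],
    [18,-11,-0.8,0,0,-0.063,0],
    [18.6,-9.8,-0.7,0,0,-0.062,0],
  ],
)

```text
time_s: 10.8
ee_pos: [0.4647, -0.3248, 0.1128]
tool_rot: [0.946, 0.323, -0.0, -0.0]
wrist_force: [-0.0, 1.0, -0.6]
grip_width: 0.015
grip_force: 60.5
```

step_arm(
  increments=[
    [19.2,-8.7,-0.8,0,0,-0.063,0],
    [19.7,-7.4,-0.7,0,0,-0.063,0],
    [20.2,-6.2,-0.8,0,0,-0.062,0],
    [20.5,-4.9,-0.7,0,0,-0.063,0],
    [20.8,-3.6,-0.7,0,0,-0.063,0],
    [20.9,-2.3,-0.8,0,0,-0.063,0],
    [21.1,-1,-0.7,0,0,-0.062,0],
    [21,0.4,-0.8,0,0,-0.063,0],
    [16.8,1.3,-0.6,0,0,-0.05,0],
    [8.4,1.1,-0.3,0,0,-0.025,0],
  ],
)

```text
time_s: 12.05
ee_pos: [0.5566, -0.155, 0.12]
tool_rot: [0.816, 0.578, -0.0, 0.0]
wrist_force: [-0.8, 0.2, -1.1]
grip_width: 0.0146
grip_force: 60.5
```

```bash
python3 - <<'E'
from h import *
o=observe();print(np.round(o["ee_pos"],4),o["grip_width"],o["wrist_force"])
i=save("scene","s5")[120:245,250:350]; cv2.imwrite("pics/c7.png",cv2.resize(i[:,:,::-1],None,fx=5,fy=5,interpolation=cv2.INTER_CUBIC))
b=None
for r in outline_of("scene","square_lid")[:3]:
    m=np.array(r["pixels"],np.uint8); v,u=np.nonzero(m); print(r["p"],m.sum(),u.mean(),v.mean(),u.min(),u.max(),v.min(),v.max())
    k,_=cv2.findContours(m,0,1);print(cv2.minAreaRect(max(k,key=cv2.contourArea)))
for r in mark_of("scene","square_lid")[:3]: print("mark",w("scene",r["at"]),r["p"])
e=o["ee_pos"]; H=hulls("square_lid")[0]; H=H[H[:,2]>.011]
c,s=np.cos(1.23),np.sin(1.23); u=proj("scene",H@np.array([[c,s,0],[-s,c,0],[0,0,1]])+[e[0],e[1],e[2]-.0034]); print("pred bbox",u.min(0),u.max(0),u.mean(0))
E
python3 plan.py "[(.556,-.156,.075,1.23,10,0)]"
```

```text
[ 0.5566 -0.155   0.12  ] 0.014629262517600817 [-0.78130384  0.22365076 -1.06925263]
0.59 489 312.1247443762781 186.40695296523518 297 325 174 197
((311.80755615234375, 184.5264129638672), (27.090415954589844, 23.34321403503418), 10.619654655456543)
mark [ 0.55488915 -0.14965042  0.11655544] 0.68
pred bbox [295.1863454  173.90127659] [325.59405883 195.55187762] [310.69366352 184.66410399]
t 12.2 q [-0.412, 0.353, -0.097, 1.121, -0.0, 1.499] ee [0.5561, -0.1559, 0.12] gw 0.0143
10 [[0.0, 0.0, 2.1, 0.0, 0.0, 0.0, 0], [0.0, 0.0, 4.3, 0.0, 0.0, 0.0, 0], [0.0, 0.0, 5.4, 0.0, 0.0, 0.0, 0], [0.0, 0.0, 5.3, 0.0, 0.0, 0.0, 0], [-0.1, -0.1, 5.4, 0.0, 0.0, 0.0, 0], [0.0, 0.0, 5.3, 0.0, 0.0, 0.0, 0], [0.0, 0.0, 5.4, 0.0, 0.0, 0.0, 0], [0.0, 0.0, 5.3, 0.0, 0.0, 0.0, 0], [0.0, 0.0, 4.3, 0.0, 0.0, 0.0, 0], [0.0, 0.0, 2.2, 0.0, 0.0, 0.0, 0]]
```

View pics/c7.png

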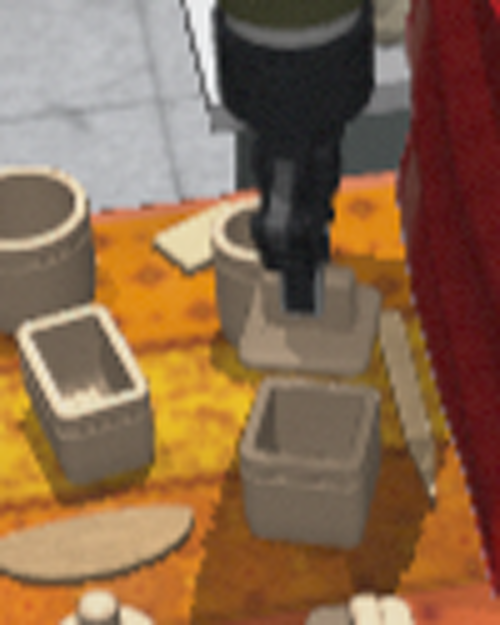

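step_arm(
  increments=[
    [0,0,3,0,0,0,0],
    [0,0,7,0,0,0,0],
    [0,0,9,0,0,0,0],
    [0,0,9,0,0,0,0],
    [0,0,9,0,0,0,0],
    [0,0,8,0,0,0,0],
    [0,0,5,0,0,0,0],
    [0,0,3,0,0,0,0],
    [0,0,2,0,0,0,0],
    [0,0,1,0,0,0,0],
  ],
)

```text
time_s: 13.45
ee_pos: [0.5562, -0.1561, 0.0641]
tool_rot: [0.817, 0.577, 0.0, 0.0]
wrist_force: [0.5, -0.4, -0.9]
grip_width: 0.0145
grip_force: 60.5
```

step_arm(
  increments=[
    [0,0,1,0,0,0,0],
    [0,0,1,0,0,0,0],
    [0,0,1,0,0,0,0],
    [0,0,1,0,0,0,0],
    [0,0,1,0,0,0,0],
    [0,0,0.5,0,0,0,0],
    [0,0,0.5,0,0,0,0],
    [0,0,0.5,0,0,0,0],
    [0,0,0,0,0,0,0],
    [0,0,0,0,0,0,0],
  ],
)

```text
time_s: 14.7
ee_pos: [0.5561, -0.156, 0.0575]
tool_rot: [0.817, 0.577, -0.0, 0.0]
wrist_force: [-0.6, 0.3, -1.0]
grip_width: 0.0146
grip_force: 60.5
```

step_arm(
  increments=[
    [0,0,0.5,0,0,0,0],
    [0,0,0.5,0,0,0,0],
    [0,0,0.5,0,0,0,0],
    [0,0,0.5,0,0,0,0],
    [0,0,0.5,0,0,0,0],
    [0,0,0,0,0,0,0],
    [0,0,0,0,0,0,30],
    [0,0,0,0,0,0,38],
    [0,0,0,0,0,0,38],
    [0,0,0,0,0,0,38],
  ],
)

```text
time_s: 15.95
ee_pos: [0.5561, -0.1561, 0.0549]
tool_rot: [0.817, 0.577, -0.0, 0.0]
wrist_force: [1.4, 1.0, 0.3]
grip_width: 0.0379
grip_force: 0.0
```

```bash
python3 plan.py "[(None,None,.14,None,6,38),(.572,-.397,.12,.9,14,55)]"
```

```text
t 15.95 q [-0.413, 0.4, -0.196, 0.975, -0.0, 1.499] ee [0.5561, -0.1561, 0.0549] gw 0.0379
20 [[0.0, 0.0, -7.7, 0.0, 0.0, 0.0, 38], [0.0, 0.0, -15.5, 0.0, 0.0, 0.0, 38], [0.0, 0.0, -19.4, 0.0, 0.0, 0.0, 38], [0.0, 0.0, -19.3, 0.0, 0.0, 0.0, 38], [0.0, 0.0, -15.5, 0.0, 0.0, 0.0, 38], [0.0, 0.0, -7.7, 0.0, 0.0, 0.0, 38], [-7.2, 3.1, 0.6, 0.0, 0.0, 0.011, 55], [-14.2, 6.3, 1.3, 0.0, 0.0, 0.021, 55], [-17.6, 8.3, 1.6, 0.0, 0.0, 0.027, 55], [-17.4, 8.7, 1.7, 0.0, 0.0, 0.026, 55], [-17.2, 9.2, 1.6, 0.0, 0.0, 0.027, 55], [-16.9, 9.7, 1.6, 0.0, 0.0, 0.026, 55], [-16.6, 10.1, 1.6, 0.0, 0.0, 0.027, 55], [-16.4, 10.5, 1.6, 0.0, 0.0, 0.026, 55], [-16.1, 11.0, 1.6, 0.0, 0.0, 0.027, 55], [-15.8, 11.4, 1.6, 0.0, 0.0, 0.027, 55], [-15.5, 11.8, 1.7, 0.0, 0.0, 0.026, 55], [-15.1, 12.2, 1.6, 0.0, 0.0, 0.027, 55], [-11.9, 10.1, 1.3, 0.0, 0.0, 0.021, 55], [-5.8, 5.2, 0.6, 0.0, 0.0, 0.011, 55]]
```

```bash
python3 - <<'E'
from h import *
print(at_z("scene",210,273,0),at_z("top",420,157,0),[at_z("top",435,140,z).round(3).tolist() for z in(.06,.09)])
E
python3 plan.py "[(None,None,.14,None,6,38),(.572,-.397,.11,.5,14,55)]"
```

```text
[ 0.68647456 -0.43830014  0.        ] [ 0.64890535 -0.41242899  0.        ] [[0.673, -0.435, 0.06], [0.662, -0.426, 0.09]]
t 15.95 q [-0.413, 0.4, -0.196, 0.975, -0.0, 1.499] ee [0.5561, -0.1561, 0.0549] gw 0.0379
20 [[0.0, 0.0, -7.7, 0.0, 0.0, 0.0, 38], [0.0, 0.0, -15.5, 0.0, 0.0, 0.0, 38], [0.0, 0.0, -19.4, 0.0, 0.0, 0.0, 38], [0.0, 0.0, -19.3, 0.0, 0.0, 0.0, 38], [0.0, 0.0, -15.5, 0.0, 0.0, 0.0, 38], [0.0, 0.0, -7.7, 0.0, 0.0, 0.0, 38], [-7.2, 3.1, 1.0, 0.0, 0.0, 0.024, 55], [-14.1, 6.5, 1.9, 0.0, 0.0, 0.047, 55], [-17.3, 9.0, 2.4, 0.0, 0.0, 0.058, 55], [-16.7, 9.9, 2.4, 0.0, 0.0, 0.059, 55], [-16.2, 10.9, 2.5, 0.0, 0.0, 0.059, 55], [-15.4, 11.9, 2.4, 0.0, 0.0, 0.059, 55], [-14.8, 12.7, 2.4, 0.0, 0.0, 0.059, 55], [-13.9, 13.6, 2.4, 0.0, 0.0, 0.059, 55], [-13.1, 14.4, 2.4, 0.0, 0.0, 0.059, 55], [-12.3, 15.1, 2.5, 0.0, 0.0, 0.058, 55], [-11.4, 15.8, 2.4, 0.0, 0.0, 0.059, 55], [-10.4, 16.5, 2.4, 0.0, 0.0, 0.059, 55], [-7.5, 13.6, 1.9, 0.0, 0.0, 0.047, 55], [-3.4, 7.0, 1.0, 0.0, 0.0, 0.024, 55]]
```

```bash
python3 plan.py "[(None,None,.14,None,6,38),(.572,-.397,.10,.1,14,50)]"
```

```text
t 15.95 q [-0.413, 0.4, -0.196, 0.975, -0.0, 1.499] ee [0.5561, -0.1561, 0.0549] gw 0.0379
20 [[0.0, 0.0, -7.7, 0.0, 0.0, 0.0, 38], [0.0, 0.0, -15.5, 0.0, 0.0, 0.0, 38], [0.0, 0.0, -19.4, 0.0, 0.0, 0.0, 38], [0.0, 0.0, -19.3, 0.0, 0.0, 0.0, 38], [0.0, 0.0, -15.5, 0.0, 0.0, 0.0, 38], [0.0, 0.0, -7.7, 0.0, 0.0, 0.0, 38], [-7.2, 3.1, 1.3, 0.0, 0.0, 0.036, 50], [-14.0, 6.7, 2.6, 0.0, 0.0, 0.073, 50], [-17.0, 9.6, 3.2, 0.0, 0.0, 0.091, 50], [-16.0, 11.1, 3.2, 0.0, 0.0, 0.092, 50], [-14.9, 12.5, 3.2, 0.0, 0.0, 0.091, 50], [-13.7, 13.8, 3.3, 0.0, 0.0, 0.091, 50], [-12.4, 15.1, 3.2, 0.0, 0.0, 0.091, 50], [-11.0, 16.0, 3.2, 0.0, 0.0, 0.091, 50], [-9.4, 17.1, 3.3, 0.0, 0.0, 0.091, 50], [-7.9, 17.8, 3.2, 0.0, 0.0, 0.091, 50], [-6.2, 18.4, 3.2, 0.0, 0.0, 0.091, 50], [-4.6, 19.0, 3.2, 0.0, 0.0, 0.091, 50], [-2.2, 15.4, 2.6, 0.0, 0.0, 0.073, 50], [-0.6, 7.7, 1.3, 0.0, 0.0, 0.037, 50]]
```

step_arm(
  increments=[
    [0,0,-7.5,0,0,0,38],
    [0,0,-15.5,0,0,0,38],
    [0,0,-19.5,0,0,0,38],
    [0,0,-19.5,0,0,0,38],
    [0,0,-15.5,0,0,0,38],
    [0,0,-7.5,0,0,0,38],
    [-7.2,3.1,1.3,0,0,0.036,50],
    [-14,6.7,2.6,0,0,0.073,50],
    [-17,9.6,3.2,0,0,0.091,50],
    [-16,11.1,3.2,0,0,0.092,50],
  ],
)

```text
time_s: 17.2
ee_pos: [0.5596, -0.219, 0.1284]
tool_rot: [0.893, 0.45, -0.001, -0.001]
wrist_force: [-0.1, 0.6, -0.6]
grip_width: 0.05
grip_force: 0.0
```

step_arm(
  increments=[
    [-14.9,12.5,3.2,0,0,0.091,50],
    [-13.7,13.8,3.3,0,0,0.091,50],
    [-12.4,15.1,3.2,0,0,0.091,50],
    [-11,16,3.2,0,0,0.091,50],
    [-9.4,17.1,3.3,0,0,0.091,50],
    [-7.9,17.8,3.2,0,0,0.091,50],
    [-6.2,18.4,3.2,0,0,0.091,50],
    [-4.6,19,3.2,0,0,0.091,50],
    [-2.2,15.4,2.6,0,0,0.073,50],
    [-0.6,7.7,1.3,0,0,0.037,50],
  ],
)

```text
time_s: 18.45
ee_pos: [0.5711, -0.3978, 0.0984]
tool_rot: [0.999, 0.048, -0.001, -0.001]
wrist_force: [-0.1, 0.8, -0.3]
grip_width: 0.0498
grip_force: 0.0
```

```bash
cat > chk.py <<'E'
from h import *
import sys
# fit the pose of a thing with both/one camera, near (x,y,z)
for a in sys.argv[2:]:
    n,x,y,z,f=eval(a)
    for c in sys.argv[1].split(","):
        read_camera(c); e=render(c,n,x,y,z,f)
        for r in outline_of(c,n):
            m=np.array(r["pixels"],np.uint8)
            if (m&e).sum()>.3*e.sum():
                t=fit(n,{c:m},x,y,[f],z=z,freez=False); print(n,c,np.round(t,4)); break
        for r in mark_of(c,n)[:2]: print("  mark",np.round(w(c,r["at"]),4),round(r["p"],2))
E
python3 chk.py scene "('square_lid',.556,-.156,.052,1.23)" "('square_jar',.556,-.156,0,-.34)"
python3 chk.py top "('square_lid',.556,-.156,.052,1.23)"
python3 plan.py "[(.572,-.397,.003,.1,10,45)]"
```

```text
square_lid scene [ 0.5595 -0.1541  0.0552  1.2131  0.1317]
  mark [ 0.5521 -0.1502  0.0511] 0.87
  mark [ 0.5499 -0.1517 -0.002 ] 0.71
square_jar scene [ 0.5515 -0.1549  0.0034 -0.1955  1.1033]
  mark [ 0.5716 -0.3977  0.0033] 0.15
square_lid top [ 0.5577 -0.1553  0.0536  1.2158  0.0806]
  mark [ 0.5549 -0.1566  0.0553] 0.98
t 18.9 q [-0.721, 0.59, 0.231, 1.211, -0.0, 2.32] ee [0.5721, -0.3964, 0.1003] gw 0.0498
10 [[0.0, 0.0, 4.6, 0.0, 0.0, 0.0, 45], [0.0, 0.1, 9.3, 0.0, 0.0, 0.0, 45], [-0.1, 0.0, 11.6, 0.0, 0.0, 0.0, 45], [0.0, 0.1, 11.6, 0.0, 0.0, 0.0, 45], [0.0, 0.1, 11.6, 0.0, 0.0, 0.0, 45], [0.0, 0.0, 11.5, 0.0, 0.0, 0.0, 45], [0.0, 0.1, 11.6, 0.0, 0.0, 0.0, 45], [-0.1, 0.0, 11.6, 0.0, 0.0, 0.001, 45], [0.0, 0.1, 9.3, 0.0, 0.0, 0.0, 45], [0.0, 0.0, 4.6, 0.0, 0.0, 0.0, 45]]
```

step_arm(
  increments=[
    [0,0,6,0,0,0,45],
    [0,0.1,12,0,0,0,45],
    [0,0.1,16,0,0,0,45],
    [0,0.1,18,0,0,0,45],
    [0,0.1,18,0,0,0,45],
    [0,0.1,14,0,0,0,45],
    [0,0,8,0,0,0,45],
    [0,0,4,0,0,0,45],
    [0,0,1,0,0,0,45],
    [0,0,0,0,0,0,15],
  ],
)

```text
time_s: 20.15
ee_pos: [0.5723, -0.3978, 0.0036]
tool_rot: [0.999, 0.05, 0.0, 0.0]
wrist_force: [0.7, -0.9, -0.2]
grip_width: 0.028
grip_force: 0.0
```

step_arm(
  increments=[
    [0,0,0,0,0,0,0],
    [0,0,0,0,0,0,0],
    [0,0,0,0,0,0,0],
    [0,0,0,0,0,0,0],
    [0,0,-4,0,0,0,0],
    [0,0,-8,0,0,0,0],
    [0,0,-16,0,0,0,0],
    [0,0,-24,0,0,0,0],
    [0,0,-24,0,0,0,0],
    [0,0,-24,0,0,0,0],
  ],
)

```text
time_s: 21.4
ee_pos: [0.5721, -0.3976, 0.1049]
tool_rot: [0.999, 0.05, 0.0, 0.0]
wrist_force: [0.5, -0.6, -0.8]
grip_width: 0.0195
grip_force: 58.9
```

```bash
python3 plan.py "[(.540,-.375,.12,.1,3,0),(.336,-.297,.12,.1,14,0),(.336,-.297,.083,.1,3,0)]"
```

```text
t 21.4 q [-0.722, 0.588, 0.24, 1.221, -0.0, 2.319] ee [0.5721, -0.3976, 0.1049] gw 0.0195
20 [[-9.9, -8.6, -5.0, 0.0, 0.0, 0.0, 0], [-9.9, -8.5, -5.1, 0.001, 0.0, 0.0, 0], [-9.9, -8.6, -5.0, 0.0, -0.001, 0.0, 0], [-6.3, -3.2, 0.0, 0.0, 0.0, 0.0, 0], [-12.6, -6.3, 0.0, 0.0, 0.0, 0.0, 0], [-15.7, -7.9, 0.0, 0.0, 0.0, 0.0, 0], [-15.8, -7.9, 0.0, 0.0, 0.0, 0.0, 0], [-15.7, -7.9, 0.0, 0.0, 0.0, 0.0, 0], [-15.8, -7.9, 0.0, 0.0, 0.0, 0.0, 0], [-15.7, -7.9, 0.0, 0.0, 0.0, 0.0, 0], [-15.7, -7.9, 0.1, 0.0, 0.0, 0.0, 0], [-15.8, -7.9, 0.0, 0.0, 0.0, 0.0, 0], [-15.7, -7.9, 0.0, 0.0, 0.0, 0.0, 0], [-15.8, -7.8, 0.0, 0.0, 0.0, 0.0, 0], [-15.7, -7.9, 0.0, 0.0, 0.0, 0.0, 0], [-12.6, -6.4, 0.0, 0.0, 0.0, 0.0, 0], [-6.3, -3.1, 0.0, 0.0, 0.0, 0.0, 0], [0.0, 0.0, 12.3, 0.0, 0.0, 0.0, 0], [0.0, 0.0, 12.4, 0.0, 0.0, 0.0, 0], [0.0, 0.0, 12.3, 0.0, 0.0, 0.0, 0]]
```

step_arm(
  increments=[
    [-10,-8.5,-5,0,0,0,0],
    [-14,-9,-5,0,0,0,0],
    [-18,-9,-5,0,0,0,0],
    [-18,-9,0,0,0,0,0],
    [-18,-9,0,0,0,0,0],
    [-18,-9,0,0,0,0,0],
    [-18,-9,0,0,0,0,0],
    [-18,-9,0,0,0,0,0],
    [-18,-9,0,0,0,0,0],
    [-18,-9,0,0,0,0,0],
  ],
)

```text
time_s: 22.65
ee_pos: [0.3942, -0.3237, 0.1175]
tool_rot: [0.999, 0.05, -0.0, -0.0]
wrist_force: [0.5, -0.4, -1.6]
grip_width: 0.0196
grip_force: 58.9
```

```bash
python3 plan.py "[(.336,-.297,.11,.1,6,0),(.336,-.297,.084,.1,4,0)]"
```

```text
t 22.65 q [-0.845, 0.231, -0.272, 1.069, -0.0, 2.197] ee [0.3942, -0.3237, 0.1175] gw 0.0196
10 [[-5.0, -2.9, 0.7, 0.0, 0.0, 0.0, 0], [-10.1, -5.9, 1.4, 0.0, 0.0, 0.0, 0], [-12.5, -7.4, 1.7, 0.0, 0.0, 0.0, 0], [-12.6, -7.4, 1.7, -0.001, 0.001, 0.0, 0], [-10.0, -5.8, 1.3, 0.0, 0.0, 0.0, 0], [-5.0, -3.0, 0.7, 0.0, 0.0, 0.0, 0], [0.0, 0.0, 4.3, 0.0, 0.0, 0.0, 0], [0.0, 0.0, 8.7, 0.0, 0.0, 0.0, 0], [0.0, 0.0, 8.7, 0.0, 0.0, 0.0, 0], [0.0, 0.0, 4.3, 0.0, 0.0, 0.0, 0]]
```

step_arm(
  increments=[
    [-14,-8,0.7,0,0,0,0],
    [-14,-8,1.4,0,0,0,0],
    [-12,-7,1.7,0,0,0,0],
    [-8,-5,1.7,0,0,0,0],
    [-5,-3.2,1.3,0,0,0,0],
    [-2,-1.2,2,0,0,0,0],
    [0,0,6,0,0,0,0],
    [0,0,9,0,0,0,0],
    [0,0,6,0,0,0,0],
    [0,0,2,0,0,0,0],
  ],
)

```text
time_s: 23.9
ee_pos: [0.3378, -0.298, 0.0854]
tool_rot: [0.999, 0.05, -0.0, -0.0]
wrist_force: [-0.1, -0.1, -0.5]
grip_width: 0.0195
grip_force: 58.9
```

```bash
python3 chk.py scene,top "('large_round_lid',.336,-.297,.083,0)"; python3 plan.py "[(.336,-.297,.0665,.1,7,0)]"
```

```text
large_round_lid scene [ 0.3403 -0.2981  0.0891 -0.1717  0.2362]
  mark [ 0.3376 -0.2982  0.0843] 0.75
  mark [ 0.3394 -0.2981  0.0836] 0.63
t 24.2 q [-0.902, 0.146, -0.461, 0.963, -0.0, 2.14] ee [0.3381, -0.2986, 0.0865] gw 0.0197
7 [[-0.1, -0.1, 1.5, 0.0, 0.0, 0.0, 0], [-0.3, -0.3, 2.9, 0.0, 0.0, 0.0, 0], [-0.4, -0.3, 3.7, 0.0, 0.0, 0.0, 0], [-0.4, -0.4, 3.7, 0.0, 0.0, 0.0, 0], [-0.3, -0.3, 3.7, 0.0, 0.0, 0.0, 0], [-0.3, -0.3, 3.0, 0.001, 0.0, 0.0, 0], [-0.2, -0.1, 1.5, 0.0, 0.0, 0.0, 0]]
```

step_arm(
  increments=[
    [-0.2,-0.2,2,0,0,0,0],
    [-0.4,-0.4,3,0,0,0,0],
    [-0.6,-0.4,4,0,0,0,0],
    [-0.6,-0.4,4,0,0,0,0],
    [-0.4,-0.4,3,0,0,0,0],
    [0,0,2,0,0,0,0],
    [0,0,1,0,0,0,0],
    [0,0,1,0,0,0,0],
    [0,0,0,0,0,0,0],
    [0,0,0,0,0,0,0],
  ],
)

```text
time_s: 25.45
ee_pos: [0.3357, -0.2969, 0.0663]
tool_rot: [0.999, 0.05, 0.0, 0.0]
wrist_force: [-0.3, -0.1, -1.5]
grip_width: 0.0197
grip_force: 58.9
```

Flange is 7 mm in with no contact; seat it.

step_arm(
  increments=[
    [0,0,1,0,0,0,0],
    [0,0,1,0,0,0,0],
    [0,0,1,0,0,0,0],
    [0,0,1,0,0,0,0],
    [0,0,0.5,0,0,0,0],
    [0,0,0.3,0,0,0,0],
    [0,0,0,0,0,0,0],
    [0,0,0,0,0,0,40],
    [0,0,0,0,0,0,44],
    [0,0,0,0,0,0,44],
  ],
)

```text
time_s: 26.7
ee_pos: [0.3356, -0.2969, 0.0613]
tool_rot: [0.999, 0.05, 0.0, 0.0]
wrist_force: [0.5, -0.1, -0.6]
grip_width: 0.044
grip_force: 0.0
```

```bash
python3 plan.py "[(None,None,.145,None,5,44),(.6545,-.283,.11,.4,15,48)]"
```

```text
t 26.7 q [-0.904, 0.166, -0.506, 0.899, -0.0, 2.138] ee [0.3356, -0.2969, 0.0613] gw 0.044
20 [[0.0, 0.0, -9.8, 0.0, 0.0, 0.0, 44], [0.0, 0.0, -19.7, 0.0, 0.0, 0.0, 44], [0.0, 0.0, -24.7, 0.0, 0.0, 0.0, 44], [0.0, 0.0, -19.7, 0.0, 0.0, 0.0, 44], [0.0, 0.0, -9.8, 0.0, 0.0, 0.0, 44], [9.5, 0.5, 1.0, 0.0, 0.0, -0.009, 48], [19.0, 1.3, 2.1, 0.0, 0.0, -0.018, 48], [23.8, 2.0, 2.6, 0.0, 0.0, -0.022, 48], [23.7, 2.5, 2.7, 0.0, 0.0, -0.023, 48], [23.6, 3.0, 2.6, 0.0, 0.0, -0.022, 48], [23.5, 3.6, 2.6, 0.0, 0.0, -0.023, 48], [23.5, 4.1, 2.6, 0.0, 0.0, -0.022, 48], [23.4, 4.6, 2.6, 0.0, 0.0, -0.022, 48], [23.2, 5.1, 2.6, 0.0, 0.0, -0.023, 48], [23.1, 5.7, 2.6, 0.0, 0.0, -0.022, 48], [23.1, 6.2, 2.7, 0.0, 0.0, -0.023, 48], [22.8, 6.7, 2.6, 0.0, 0.0, -0.022, 48], [22.7, 7.2, 2.6, 0.0, 0.0, -0.022, 48], [18.0, 6.2, 2.1, 0.0, 0.0, -0.018, 48], [9.0, 3.2, 1.0, 0.0, 0.0, -0.009, 48]]
```

step_arm(
  increments=[
    [0,0,-10,0,0,0,44],
    [0,0,-20,0,0,0,44],
    [0,0,-25,0,0,0,44],
    [0,0,-20,0,0,0,44],
    [0,0,-10,0,0,0,44],
    [9.5,0.5,1,0,0,-0.009,48],
    [19,1.3,2.1,0,0,-0.018,48],
    [23.8,2,2.6,0,0,-0.022,48],
    [23.7,2.5,2.7,0,0,-0.023,48],
    [23.6,3,2.6,0,0,-0.022,48],
  ],
)

```text
time_s: 27.95
ee_pos: [0.4371, -0.2916, 0.1338]
tool_rot: [0.995, 0.098, -0.001, -0.001]
wrist_force: [0.2, 0.3, 1.2]
grip_width: 0.0479
grip_force: 0.0
```

step_arm(
  increments=[
    [23.5,3.6,2.6,0,0,-0.023,48],
    [23.5,4.1,2.6,0,0,-0.022,48],
    [23.4,4.6,2.6,0,0,-0.022,48],
    [23.2,5.1,2.6,0,0,-0.023,48],
    [23.1,5.7,2.6,0,0,-0.022,48],
    [23.1,6.2,2.7,0,0,-0.023,48],
    [22.8,6.7,2.6,0,0,-0.022,48],
    [22.7,7.2,2.6,0,0,-0.022,48],
    [18,6.2,2.1,0,0,-0.018,48],
    [9,3.2,1,0,0,-0.009,48],
  ],
)

```text
time_s: 29.2
ee_pos: [0.6556, -0.2815, 0.1089]
tool_rot: [0.98, 0.2, -0.001, -0.001]
wrist_force: [-0.2, 0.2, -0.0]
grip_width: 0.0477
grip_force: 0.0
```

```bash
python3 chk.py scene "('large_round_lid',.336,-.297,.058,0)" "('small_round_lid',.655,-.283,0,0)"; python3 plan.py "[(.6545,-.283,.0036,.4,10,48)]"
```

```text
small_round_lid scene [ 6.570e-01 -2.823e-01  6.000e-04 -4.270e-02  1.267e-01]
  mark [ 0.6532 -0.2843  0.0016] 0.78
  mark [ 6.811e-01  1.406e-01 -3.000e-04] 0.68
t 29.5 q [-0.521, 0.62, 0.31, 1.261, -0.0, 2.221] ee [0.6539, -0.2829, 0.1114] gw 0.048
10 [[0.0, 0.0, 5.1, 0.0, 0.0, 0.0, 48], [0.1, 0.0, 10.3, 0.0, 0.0, 0.0, 48], [0.0, 0.1, 12.8, 0.0, 0.0, 0.0, 48], [0.1, 0.0, 12.9, 0.0, 0.0, 0.0, 48], [0.1, 0.1, 12.8, 0.0, 0.0, 0.0, 48], [0.0, 0.0, 12.8, 0.0, 0.0, 0.0, 48], [0.1, 0.0, 12.8, 0.0, 0.0, 0.0, 48], [0.0, 0.1, 12.9, 0.0, 0.0, 0.0, 48], [0.1, 0.0, 10.2, 0.0, 0.0, -0.001, 48], [0.0, 0.0, 5.2, 0.0, 0.0, 0.0, 48]]
```

step_arm(
  increments=[
    [0,0,6,0,0,0,45],
    [0.1,0,13,0,0,0,45],
    [0.1,0,18,0,0,0,45],
    [0.1,0,20,0,0,0,45],
    [0.1,0,20,0,0,0,45],
    [0.1,0,16,0,0,0,45],
    [0,0,9,0,0,0,45],
    [0,0,4,0,0,0,45],
    [0,0,1.8,0,0,0,45],
    [0,0,0,0,0,0,15],
  ],
)

```text
time_s: 30.75
ee_pos: [0.6553, -0.283, 0.0042]
tool_rot: [0.98, 0.199, 0.0, 0.0]
wrist_force: [-0.2, 0.2, -0.0]
grip_width: 0.0277
grip_force: 0.0
```

step_arm(
  increments=[
    [0,0,0,0,0,0,0],
    [0,0,0,0,0,0,0],
    [0,0,0,0,0,0,0],
    [0,0,0,0,0,0,0],
    [0,0,-4,0,0,0,0],
    [0,0,-8,0,0,0,0],
    [0,0,-16,0,0,0,0],
    [0,0,-24,0,0,0,0],
    [0,0,-24,0,0,0,0],
    [0,0,-24,0,0,0,0],
  ],
)

```text
time_s: 32.0
ee_pos: [0.6551, -0.2828, 0.1056]
tool_rot: [0.98, 0.199, 0.0, 0.0]
wrist_force: [0.5, -0.0, -0.7]
grip_width: 0.0197
grip_force: 58.6
```

```bash
python3 plan.py "[(.6545,-.283,.142,.4,2,0),(.398,-.158,.142,.4,15,0),(.398,-.158,.12,.4,3,0)]"
```

```text
t 32.0 q [-0.52, 0.623, 0.301, 1.248, -0.0, 2.222] ee [0.6551, -0.2828, 0.1056] gw 0.0197
20 [[-0.3, 0.0, -18.2, 0.0, 0.0, 0.0, 0], [-0.3, -0.1, -18.2, 0.001, -0.001, 0.0, 0], [-5.6, -6.4, 0.0, 0.0, 0.0, 0.0, 0], [-11.2, -12.8, 0.0, 0.0, 0.0, 0.0, 0], [-14.0, -16.1, 0.0, 0.0, 0.0, 0.0, 0], [-14.0, -16.0, 0.0, 0.0, 0.0, 0.0, 0], [-14.0, -16.1, 0.0, 0.0, 0.0, 0.0, 0], [-14.0, -16.0, 0.0, 0.0, 0.0, 0.0, 0], [-14.0, -16.0, 0.0, 0.0, 0.0, 0.0, 0], [-14.0, -16.1, 0.0, 0.0, 0.0, 0.0, 0], [-14.0, -16.0, 0.0, 0.0, 0.0, 0.0, 0], [-14.0, -16.1, 0.1, 0.0, 0.0, 0.0, 0], [-14.0, -16.0, 0.0, 0.0, 0.0, 0.0, 0], [-14.0, -16.0, 0.0, 0.0, 0.0, 0.0, 0], [-14.0, -16.1, 0.0, 0.0, 0.0, 0.0, 0], [-11.2, -12.8, 0.0, 0.0, 0.0, 0.0, 0], [-5.6, -6.4, 0.0, 0.0, 0.0, 0.0, 0], [0.0, 0.0, 7.3, 0.0, 0.0, 0.0, 0], [0.0, 0.0, 7.4, 0.0, 0.0, 0.0, 0], [0.0, 0.0, 7.3, 0.0, 0.0, 0.0, 0]]
```

step_arm(
  increments=[
    [0,0,-18,0,0,0,0],
    [0,0,-18,0,0,0,0],
    [-6,-6.5,0,0,0,0,0],
    [-11.5,-13,0,0,0,0,0],
    [-14,-16,0,0,0,0,0],
    [-14,-16,0,0,0,0,0],
    [-14,-16,0,0,0,0,0],
    [-14,-16,0,0,0,0,0],
    [-14,-16,0,0,0,0,0],
    [-14,-16,0,0,0,0,0],
  ],
)

```text
time_s: 33.25
ee_pos: [0.5148, -0.2149, 0.139]
tool_rot: [0.98, 0.199, -0.0, -0.0]
wrist_force: [0.2, -0.2, -0.8]
grip_width: 0.0196
grip_force: 58.7
```

step_arm(
  increments=[
    [-14,-16,0,0,0,0,0],
    [-14,-16,0,0,0,0,0],
    [-14,-16,0,0,0,0,0],
    [-14,-16,0,0,0,0,0],
    [-14,-16,0,0,0,0,0],
    [-11,-13,0,0,0,0,0],
    [-5.5,-6.5,2,0,0,0,0],
    [0,0,8,0,0,0,0],
    [0,0,12,0,0,0,0],
    [0,0,8,0,0,0,0],
  ],
)

```text
time_s: 34.5
ee_pos: [0.398, -0.1579, 0.1083]
tool_rot: [0.98, 0.199, -0.0, -0.0]
wrist_force: [0.5, -0.4, -1.3]
grip_width: 0.0194
grip_force: 58.7
```

```bash
python3 chk.py scene,top "('small_round_lid',.398,-.158,.108,0)"; python3 plan.py "[(.398,-.158,.095,.4,5,0),(.398,-.158,.076,.4,10,0)]"
```

```text
small_round_lid scene [ 0.4008 -0.1567  0.1106 -0.0063  0.5167]
  mark [ 0.3982 -0.1568  0.1063] 0.62
  mark [ 0.6869  0.1405 -0.0029] 0.42
  mark [0.6862 0.1317 0.0029] 0.72
t 34.8 q [-0.565, 0.084, -0.47, 1.016, -0.0, 2.176] ee [0.3983, -0.158, 0.1097] gw 0.0196
15 [[0.0, 0.0, 1.7, 0.0, 0.0, 0.0, 0], [-0.1, -0.1, 3.5, 0.0, 0.0, 0.0, 0], [-0.1, 0.0, 4.3, 0.0, 0.0, 0.0, 0], [-0.1, 0.0, 3.5, 0.0, 0.0, 0.0, 0], [0.0, -0.1, 1.7, 0.0, 0.0, 0.0, 0], [0.0, 0.0, 0.9, 0.0, 0.0, 0.0, 0], [0.0, 0.0, 1.8, 0.0, 0.0, 0.0, 0], [0.0, 0.0, 2.3, 0.0, 0.0, 0.0, 0], [0.0, 0.0, 2.2, 0.0, 0.0, 0.0, 0], [0.0, 0.0, 2.3, 0.0, 0.0, 0.0, 0], [0.0, 0.0, 2.3, 0.0, 0.0, 0.0, 0], [0.0, 0.0, 2.2, 0.0, 0.0, 0.0, 0], [0.0, 0.0, 2.3, 0.0, 0.0, 0.0, 0], [0.0, 0.0, 1.8, 0.0, 0.0, 0.0, 0], [0.0, 0.0, 0.9, 0.0, 0.0, 0.0, 0]]
```

step_arm(
  increments=[
    [0,0,3,0,0,0,0],
    [0,0,6,0,0,0,0],
    [0,0,7,0,0,0,0],
    [0,0,5,0,0,0,0],
    [0,0,4,0,0,0,0],
    [0,0,3,0,0,0,0],
    [0,0,2,0,0,0,0],
    [0,0,2,0,0,0,0],
    [0,0,1,0,0,0,0],
    [0,0,0,0,0,0,0],
  ],
)

```text
time_s: 36.05
ee_pos: [0.3981, -0.1579, 0.0766]
tool_rot: [0.98, 0.199, -0.0, 0.0]
wrist_force: [-0.1, -0.6, -0.4]
grip_width: 0.0193
grip_force: 58.7
```

step_arm(
  increments=[
    [0,0,1,0,0,0,0],
    [0,0,1,0,0,0,0],
    [0,0,1,0,0,0,0],
    [0,0,1,0,0,0,0],
    [0,0,1,0,0,0,0],
    [0,0,0.5,0,0,0,0],
    [0,0,0.3,0,0,0,0],
    [0,0,0.2,0,0,0,0],
    [0,0,0,0,0,0,0],
    [0,0,0,0,0,0,0],
  ],
)

```text
time_s: 37.3
ee_pos: [0.3981, -0.1579, 0.0707]
tool_rot: [0.98, 0.199, 0.0, 0.0]
wrist_force: [-0.1, 0.7, 1.5]
grip_width: 0.0198
grip_force: 58.7
```

step_arm(
  increments=[
    [0,0,0.3,0,0,0,0],
    [0,0,0,0,0,0,40],
    [0,0,0,0,0,0,44],
    [0,0,0,0,0,0,44],
    [0,0,-5,0,0,0,44],
    [0,0,-10,0,0,0,44],
    [0,0,-20,0,0,0,44],
    [0,0,-25,0,0,0,44],
    [0,0,-20,0,0,0,44],
    [0,0,-10,0,0,0,44],
  ],
)

```text
time_s: 38.55
ee_pos: [0.3988, -0.1583, 0.162]
tool_rot: [0.98, 0.199, 0.001, 0.001]
wrist_force: [0.2, -0.1, 0.1]
grip_width: 0.0439
grip_force: 0.0
```

```bash
python3 plan.py "[(.56,-.24,.15,.2,9,40),(.695,-.151,.11,0,11,40)]"
```

```text
t 38.55 q [-0.565, 0.046, -0.376, 1.146, -0.0, 2.176] ee [0.3988, -0.1583, 0.162] gw 0.0439
20 [[6.3, 7.5, 0.7, 0.0, 0.0, 0.011, 40], [12.8, 14.7, 1.3, 0.0, 0.0, 0.021, 40], [16.3, 18.2, 1.7, 0.001, 0.0, 0.027, 40], [16.9, 17.7, 1.7, 0.0, -0.001, 0.027, 40], [17.3, 17.2, 1.6, 0.0, 0.0, 0.027, 40], [17.8, 16.7, 1.7, 0.0, 0.0, 0.027, 40], [18.2, 16.3, 1.6, 0.001, 0.0, 0.027, 40], [14.9, 12.6, 1.3, 0.0, -0.001, 0.022, 40], [7.6, 6.2, 0.7, 0.0, 0.0, 0.011, 40], [6.4, -2.6, 1.7, 0.0, 0.0, 0.009, 40], [12.7, -5.2, 3.4, 0.0, 0.0, 0.017, 40], [15.8, -6.9, 4.2, 0.0, 0.0, 0.021, 40], [15.6, -7.2, 4.3, 0.0, 0.0, 0.021, 40], [15.5, -7.5, 4.2, 0.0, 0.0, 0.021, 40], [15.3, -7.8, 4.3, 0.0, 0.0, 0.022, 40], [15.2, -8.2, 4.2, 0.0, 0.0, 0.021, 40], [15.0, -8.4, 4.3, 0.0, 0.0, 0.021, 40], [14.7, -8.8, 4.2, 0.0, 0.0, 0.021, 40], [11.7, -7.3, 3.4, 0.0, 0.0, 0.017, 40], [5.8, -3.7, 1.7, 0.0, 0.0, 0.009, 40]]
```

step_arm(
  increments=[
    [6.3,7.5,0.7,0,0,0.011,40],
    [12.8,14.7,1.3,0,0,0.021,40],
    [16.3,18.2,1.7,0,0,0.027,40],
    [16.9,17.7,1.7,0,0,0.027,40],
    [17.3,17.2,1.6,0,0,0.027,40],
    [17.8,16.7,1.7,0,0,0.027,40],
    [18.2,16.3,1.6,0,0,0.027,40],
    [14.9,12.6,1.3,0,0,0.022,40],
    [7.6,6.2,0.7,0,0,0.011,40],
    [6.4,-2.6,1.7,0,0,0.009,40],
  ],
)

```text
time_s: 39.8
ee_pos: [0.5651, -0.2359, 0.1452]
tool_rot: [0.996, 0.095, -0.001, -0.0]
wrist_force: [-0.2, -0.3, 0.3]
grip_width: 0.0398
grip_force: 0.0
```

step_arm(
  increments=[
    [12.7,-5.2,3.4,0,0,0.017,40],
    [15.8,-6.9,4.2,0,0,0.021,40],
    [15.6,-7.2,4.3,0,0,0.021,40],
    [15.5,-7.5,4.2,0,0,0.021,40],
    [15.3,-7.8,4.3,0,0,0.022,40],
    [15.2,-8.2,4.2,0,0,0.021,40],
    [15,-8.4,4.3,0,0,0.021,40],
    [14.7,-8.8,4.2,0,0,0.021,40],
    [11.7,-7.3,3.4,0,0,0.017,40],
    [5.8,-3.7,1.7,0,0,0.009,40],
  ],
)

```text
time_s: 41.05
ee_pos: [0.6947, -0.1495, 0.1077]
tool_rot: [1.0, 0.0, -0.0, -0.0]
wrist_force: [0.2, 0.3, -1.0]
grip_width: 0.04
grip_force: 0.0
```

```bash
python3 chk.py scene "('oblong_lid',.695,-.15,0,0)" "('oblong_jar',.468,-.273,0,.22)" "('small_round_lid',.398,-.158,.066,0)"; python3 plan.py "[(.695,-.150,.0036,0,10,40)]"
```

```text
oblong_lid scene [ 0.6945 -0.15    0.002  -0.0147  0.1178]
  mark [ 0.693  -0.1493 -0.    ] 0.7
oblong_jar scene [ 0.4675 -0.2722  0.0034  0.1437  0.1471]
  mark [ 0.4677 -0.2676  0.0012] 0.58
small_round_lid scene [ 0.3928 -0.1621  0.0737  0.088   0.895 ]
  mark [ 0.3983 -0.1568  0.0643] 0.73
  mark [ 0.5542 -0.1501  0.0529] 0.7
t 41.5 q [-0.327, 0.616, 0.295, 1.25, -0.0, 2.815] ee [0.6941, -0.151, 0.1084] gw 0.0396
10 [[0.0, -0.1, 5.0, 0.0, 0.0, 0.0, 40], [0.1, -0.1, 10.0, 0.0, 0.0, 0.0, 40], [0.1, -0.1, 12.5, 0.0, 0.0, 0.0, 40], [0.1, -0.1, 12.4, 0.0, 0.0, 0.0, 40], [0.2, -0.1, 12.5, 0.0, 0.0, 0.0, 40], [0.1, -0.2, 12.5, 0.0, 0.0, 0.0, 40], [0.1, -0.1, 12.5, 0.0, 0.0, -0.001, 40], [0.1, -0.1, 12.4, 0.0, 0.0, 0.0, 40], [0.1, -0.1, 10.0, 0.0, 0.0, 0.0, 40], [0.0, -0.1, 5.0, 0.0, 0.0, 0.0, 40]]
```

step_arm(
  increments=[
    [0,-0.1,6,0,0,0,40],
    [0.1,-0.1,13,0,0,0,40],
    [0.1,-0.1,17,0,0,0,40],
    [0.1,-0.1,19,0,0,0,40],
    [0.1,-0.1,19,0,0,0,40],
    [0.1,-0.1,16,0,0,0,40],
    [0,0,9,0,0,0,40],
    [0,0,4,0,0,0,40],
    [0,0,1.8,0,0,0,40],
    [0,0,0,0,0,0,10],
  ],
)

```text
time_s: 42.75
ee_pos: [0.6952, -0.1502, 0.0039]
tool_rot: [1.0, -0.0, 0.0, 0.0]
wrist_force: [-0.2, -0.2, 0.1]
grip_width: 0.0233
grip_force: 0.0
```

step_arm(
  increments=[
    [0,0,0,0,0,0,0],
    [0,0,0,0,0,0,0],
    [0,0,0,0,0,0,0],
    [0,0,0,0,0,0,0],
    [0,0,-4,0,0,0,0],
    [0,0,-8,0,0,0,0],
    [0,0,-16,0,0,0,0],
    [0,0,-24,0,0,0,0],
    [0,0,-24,0,0,0,0],
    [0,0,-24,0,0,0,0],
  ],
)

```text
time_s: 44.0
ee_pos: [0.6949, -0.15, 0.1052]
tool_rot: [1.0, -0.0, 0.0, 0.0]
wrist_force: [0.9, -0.8, -1.1]
grip_width: 0.0147
grip_force: 59.8
```

```bash
python3 plan.py "[(.66,-.24,.15,.1,7,0),(.4675,-.273,.14,.2,13,0)]"
```

```text
t 44.0 q [-0.325, 0.618, 0.291, 1.243, -0.0, 2.816] ee [0.6949, -0.15, 0.1052] gw 0.0147
20 [[-2.6, 6.7, -3.3, 0.0, 0.0, -0.007, 0], [-5.2, 13.3, -6.7, 0.0, 0.0, -0.015, 0], [-6.9, 16.5, -8.3, 0.0, 0.0, -0.019, 0], [-7.1, 16.4, -8.2, 0.0, 0.0, -0.018, 0], [-7.4, 16.2, -8.3, 0.0, -0.001, -0.019, 0], [-6.2, 12.9, -6.7, 0.0, 0.0, -0.015, 0], [-3.2, 6.4, -3.3, 0.0, 0.0, -0.007, 0], [-6.8, 0.5, 0.4, 0.0, 0.0, -0.004, 0], [-13.7, 0.9, 0.7, 0.0, 0.0, -0.007, 0], [-17.1, 1.0, 0.8, 0.0, 0.0, -0.008, 0], [-17.1, 0.9, 0.9, 0.0, 0.0, -0.009, 0], [-17.1, 0.7, 0.9, 0.0, 0.0, -0.009, 0], [-17.2, 0.5, 0.9, 0.0, 0.0, -0.009, 0], [-17.1, 0.5, 0.9, 0.0, 0.0, -0.008, 0], [-17.1, 0.2, 0.9, 0.0, 0.0, -0.009, 0], [-17.2, 0.1, 0.8, 0.0, 0.0, -0.009, 0], [-17.1, 0.0, 0.9, 0.0, 0.0, -0.009, 0], [-17.1, -0.2, 0.9, 0.0, 0.0, -0.009, 0], [-13.7, -0.2, 0.7, 0.0, 0.0, -0.007, 0], [-6.9, -0.2, 0.4, 0.0, 0.0, -0.003, 0]]
```

step_arm(
  increments=[
    [-2.6,6.7,-3.3,0,0,-0.007,0],
    [-5.2,13.3,-6.7,0,0,-0.015,0],
    [-6.9,16.5,-8.3,0,0,-0.019,0],
    [-7.1,16.4,-8.2,0,0,-0.018,0],
    [-7.4,16.2,-8.3,0,0,-0.019,0],
    [-6.2,12.9,-6.7,0,0,-0.015,0],
    [-3.2,6.4,-3.3,0,0,-0.007,0],
    [-6.8,0.5,0.4,0,0,-0.004,0],
    [-13.7,0.9,0.7,0,0,-0.007,0],
    [-17.1,1,0.8,0,0,-0.008,0],
  ],
)

```text
time_s: 45.25
ee_pos: [0.6221, -0.2455, 0.1455]
tool_rot: [0.998, 0.06, -0.0, -0.0]
wrist_force: [0.5, 0.2, -1.3]
grip_width: 0.0146
grip_force: 59.9
```

step_arm(
  increments=[
    [-17.1,0.9,0.9,0,0,-0.009,0],
    [-17.1,0.7,0.9,0,0,-0.009,0],
    [-17.2,0.5,0.9,0,0,-0.009,0],
    [-17.1,0.5,0.9,0,0,-0.008,0],
    [-17.1,0.2,0.9,0,0,-0.009,0],
    [-17.2,0.1,0.8,0,0,-0.009,0],
    [-17.1,0,0.9,0,0,-0.009,0],
    [-17.1,-0.2,0.9,0,0,-0.009,0],
    [-13.7,-0.2,0.7,0,0,-0.007,0],
    [-6.9,-0.2,0.4,0,0,-0.003,0],
  ],
)

```text
time_s: 46.5
ee_pos: [0.4666, -0.273, 0.138]
tool_rot: [0.995, 0.1, -0.0, -0.0]
wrist_force: [0.5, 0.3, -0.8]
grip_width: 0.0143
grip_force: 59.9
```

```bash
python3 chk.py scene "('oblong_lid',.4675,-.273,.136,.2)"  "('oblong_jar',.468,-.273,0,.22)"; python3 plan.py "[(.4675,-.273,.056,.2,10,0)]"
python3 - <<'E'
from h import *
i=save("scene","s9")[130:260,230:340]; cv2.imwrite("pics/c9.png",cv2.resize(i[:,:,::-1],None,fx=4.5,fy=4.5,interpolation=cv2.INTER_CUBIC))
E
```

```text
oblong_lid scene [ 0.4657 -0.274   0.1417  0.1604  0.3751]
  mark [ 0.4662 -0.2701  0.1295] 0.86
oblong_jar scene [ 0.467  -0.2716  0.0008  0.1758  0.0901]
  mark [ 4.691e-01 -2.704e-01 -2.000e-04] 0.84
  mark [ 0.3336 -0.2968  0.0604] 0.34
t 46.8 q [-0.677, 0.275, -0.16, 1.135, 0.0, 2.265] ee [0.4679, -0.2731, 0.1381] gw 0.0145
10 [[0.0, 0.0, 3.9, 0.0, 0.0, 0.0, 0], [-0.1, 0.0, 7.8, 0.0, 0.0, 0.0, 0], [0.0, -0.1, 9.8, 0.0, 0.0, 0.0, 0], [-0.1, 0.0, 9.8, 0.0, 0.0, 0.0, 0], [0.0, 0.0, 9.7, 0.0, 0.0, 0.0, 0], [-0.1, 0.0, 9.8, 0.0, 0.0, 0.0, 0], [0.0, -0.1, 9.8, 0.0, 0.0, 0.0, 0], [0.0, 0.0, 9.7, 0.0, 0.0, 0.0, 0], [-0.1, 0.0, 7.9, 0.0, 0.0, 0.0, 0], [0.0, 0.0, 3.9, 0.0, 0.0, 0.0, 0]]
```

View pics/c9.png

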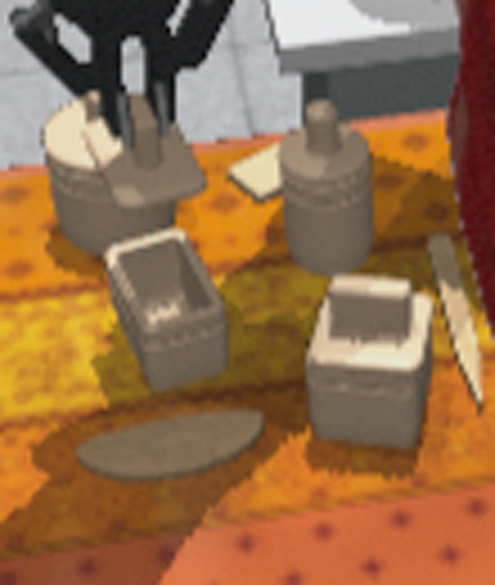

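step_arm(
  increments=[
    [0,-0.2,4,0,0,0,0],
    [0,-0.2,8,0,0,0,0],
    [0,-0.2,11,0,0,0,0],
    [0,-0.2,13,0,0,0,0],
    [0,-0.2,13,0,0,0,0],
    [0,0,12,0,0,0,0],
    [0,0,8,0,0,0,0],
    [0,0,5,0,0,0,0],
    [0,0,3,0,0,0,0],
    [0,0,1,0,0,0,0],
  ],
)

```text
time_s: 48.1
ee_pos: [0.4673, -0.2721, 0.0601]
tool_rot: [0.995, 0.1, 0.0, 0.0]
wrist_force: [0.1, -0.3, -0.8]
grip_width: 0.0144
grip_force: 59.9
```

step_arm(
  increments=[
    [0,0,1,0,0,0,0],
    [0,0,1,0,0,0,0],
    [0,0,1,0,0,0,0],
    [0,0,1,0,0,0,0],
    [0,0,1,0,0,0,0],
    [0,0,1,0,0,0,0],
    [0,0,1,0,0,0,0],
    [0,0,1,0,0,0,0],
    [0,0,0,0,0,0,0],
    [0,0,0,0,0,0,0],
  ],
)

```text
time_s: 49.35
ee_pos: [0.4672, -0.272, 0.052]
tool_rot: [0.995, 0.1, 0.0, 0.0]
wrist_force: [0.4, 0.2, -0.9]
grip_width: 0.0146
grip_force: 59.9
```

step_arm(
  increments=[
    [0,0,1,0,0,0,0],
    [0,0,1,0,0,0,0],
    [0,0,1,0,0,0,0],
    [0,0,0.5,0,0,0,0],
    [0,0,0.5,0,0,0,0],
    [0,0,0.2,0,0,0,0],
    [0,0,0,0,0,0,0],
    [0,0,0,0,0,0,34],
    [0,0,0,0,0,0,38],
    [0,0,0,0,0,0,38],
  ],
)

```text
time_s: 50.6
ee_pos: [0.4673, -0.272, 0.0477]
tool_rot: [0.995, 0.1, 0.0, 0.0]
wrist_force: [-0.0, 0.4, 0.3]
grip_width: 0.0384
grip_force: 0.0
```

step_arm(
  increments=[
    [0,0,-5,0,0,0,38],
    [0,0,-10,0,0,0,38],
    [0,0,-20,0,0,0,38],
    [0,0,-30,0,0,0,38],
    [0,0,-35,0,0,0,38],
    [0,0,-35,0,0,0,38],
    [0,0,-25,0,0,0,38],
    [0,0,-10,0,0,0,38],
    [0,0,0,0,0,0,38],
    [0,0,0,0,0,0,38],
  ],
)

```text
time_s: 51.85
ee_pos: [0.4667, -0.2716, 0.2167]
tool_rot: [0.995, 0.1, -0.001, -0.001]
wrist_force: [1.2, 0.1, -0.0]
grip_width: 0.0381
grip_force: 0.0
```

```bash
python3 - <<'E'
from h import *
o=observe(); print(o["time_s"],o["ee_pos"],o["grip_force"])
i=save("scene","s10")[140:240,225:345]; cv2.imwrite("pics/c10.png",cv2.resize(i[:,:,::-1],None,fx=5,fy=5,interpolation=cv2.INTER_CUBIC))
for n in SH:
    for k in("_jar","_lid"):
        for r in mark_of("scene",n+k)[:1]: print(n+k,np.round(w("scene",r["at"]),4),round(r["p"],2))
E
```

```text
51.85 [ 0.46666013 -0.27160309  0.21665322] 0.0
large_round_jar [ 0.3358 -0.2974 -0.0011] 0.58
large_round_lid [ 0.3357 -0.295   0.0614] 0.66
small_round_jar [ 0.4642 -0.2707  0.0418] 0.34
small_round_lid [ 0.3996 -0.1597  0.0662] 0.84
square_jar [ 0.5505 -0.1559  0.    ] 0.93
square_lid [ 0.555  -0.1536  0.0545] 0.65
oblong_jar [ 0.4697 -0.2723  0.002 ] 0.52
oblong_lid [ 0.4645 -0.2695  0.0443] 0.77
```

View pics/c10.png

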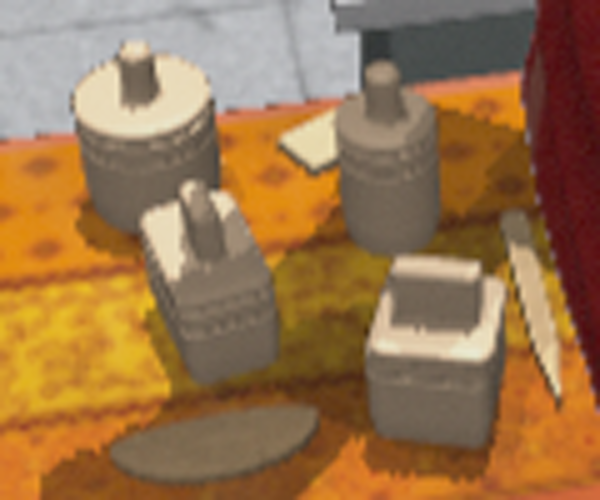

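All four lids sit flush on their jars (large at (145,110), small at (385,130), oblong at (205,240), square at (437,320)), and the gripper is clear of them.

```bash
python3 -c "from plant import *; print(job_done())"
```

```text
the job is handed in; nothing more can be done
None
```

I put all four lids on their matching jars and handed the job in at about 52 s; the last camera view showed every lid flush on an upright jar, but `job_done` returned no verdict.

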